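Clamp the sample tins into the paint shaker

ROBOT

A 7-joint arm with a two-finger parallel gripper is mounted at the origin on the work surface. World frame = base frame: x ahead of the robot, y to its left, z up, the work surface at z = 0. Lengths are in m, angles in rad, forces in N, time in s.
With the tool pointing down it reaches from about 0.425 to 0.875 m from the base axis. Payload 4.7 kg.
Tool frame: the origin (TCP) lies at the very end of the fingers, on their centre line; the grasp point (between the pads) lies 19 mm behind it; z points along the fingers, y is the line along which they close (so a half turn about z gives the same grasp; the last joint's range is limited). The gripper opens to 87 mm and grips with 3 to 60 N. Pads are 19 mm wide; open, the fingers measure 117 mm over their backs; the gripper's body (75 mm by 190 mm) begins 51 mm behind the grasp point.
Start: joints at [1.248, 0.321, -0.07, 1.45, 0.023, 1.371, -0.057], TCP at [0.215, -0.614, 0.223] pointing down, gripper open.
Joint ranges: [-2.86, 2.86], [-0.3, 2.09], [-1.38, 1.24], [0.06, 2.45], [-1.56, 4.7], [0.09, 2.05], [-2.69, 2.69]. Speed limits (rad/s): [2.57, 2.57, 3.14, 3.14, 3.14, 3.14, 3.14].

INTERFACE

Orientations are given as a rotation vector (axis times angle).
In Python, from bench import ctrl, get_image, job gives the robot as it stands.
- The arm moves only by the shell command python3 -m crank 'ROWS' [FORCE]. ROWS is JSON, a list that holds one entry, the list of rows, each a list of 5 numbers: the shift along the tool's x, y, z in mm, then the turn about the tool's z in rad, then the closure, from -1 (fully open) to 1 (shut), so that 0 is half open. A call has 1 to 10 rows; each row shifts and turns the commanded pose from where the row before left it, along the tool's axes as they then stand; what a row does not reach is not made up. A row lasts 1/12 s, in which the tool goes at most 41.7 mm and 7.16 degrees, less where a joint would pass 70% of its speed; a pose out of reach is approached as far as the arm can. A call with a gripper value outside its range is refused whole. The fingers move at their own pace and stop on an object; FORCE is the grip in N (left out, the last holds). Time passes only in rows, so rows that do not move let the fingers close. It gives the time, the measured TCP pose, the force, the opening and the grip force at its end, in the units of the state.
- ctrl.get_state(): the state, without advancing time (a new reading comes with each control period).
- get_image(name): name is "scene" or "top" or "wrist"; returns a dict with "pixels" (420x560x3 uint8, red, green, blue), "fx", "fy", "cx", "cy" (pixels), "T" (4x4, takes a point from camera to world coordinates); the wrist camera has in their place "T_tool_cam" (4x4, takes a point from camera to tool coordinates, whose origin is the TCP and whose axes are the flange's). Camera axes: x right, y down, z forward; pixel columns grow to the right and rows downward; lengths in m; the calibration is good to about 2 mm. The wrist camera is an equidistant fisheye: a pixel r from the principal point sees the ray r / f radians off the axis. A picture is of the moment at which its call begins: read the wrist's pose just before it. There is no depth.
- job.close_job(): hands the job in; it is judged then, once.
The state is a dict: "time": time; "joint_positions": joint angles; "qd": joint speeds; "joint_torque": joint torques, N m; "position": TCP position; "tool_rot": TCP orientation; "ft_force": force on the tool from outside, world axes, zero at the start; "torque": the same for the moment, N m; "grip_width": opening from 0.0 (shut) to 1.0 (fully open); "grip_force": force on a finger pad.
Only numpy, scipy, OpenCV 4.12 (cv2) and the standard library are available. Lean on these libraries where they do the work, as an engineer would, in place of code of your own. Each camera call takes 0.05 s, during which the arm holds its last target. There are 200 camera calls.

TASK

Get the bench paint shaker ready to run: stand every small paint tin on the bench in its own pocket of the sprung tray, then press the clamp plate by its handle squarely down on the tins until the tray bottoms out level and both spring catches snap over the plate's ends. Let go, and lock each catch by pushing a locking pin fully down through the catch's flange and the lug under it. Leave the jar, the brush and the big can where they are.

Things in the scene. Friction and masses are not known exactly. Their poses are not given: they have to be found in the camera images.
- shaker: Paint shaker fixed to the bench: grey box 215 x 378 mm, deck 45 mm high. Origin: on the underside, below the tray's middle; z up, y along its length, front (knob, switch) at -x. Sprung tray, catches and lugs lie on x = 0. Two black parking sockets (32 mm square, tops 97 mm above the bench) at x = -100, y = +/-70 mm hold the locking pins at the start.
- tray_mid (a point): Middle of the tray floor's top (70 mm above the bench when up), axes as the shaker's. The tray, aluminium, moves only up and down; four pockets in a row at y = -93, -31, +31, +93 mm, each 57 mm square, walls 16 mm high. To keep the plate level, tins must stand on both sides of the middle (two tins in the end pockets, say).
- tray (a joint): How far the sprung tray is pushed down, m: 0 up, 0.012 bottomed out. It starts to give at about 11 N (four tins alone do not sink it), then 0.6 N per mm more. Pressing home takes 8 to 20 N with the catches. Caught, it stays at about 0.009 to 0.010.
- catch_left (a joint): Angle, rad, of the spring catch at the shaker's +y end: 0 upright (at rest and when latched), up to 0.3 with its top leaning outward. Steel arm 50 mm wide, pivot 58 mm above the bench at y = 138 mm; a flange sticks outward from it at y = 156 to 200 mm, 6 mm thick, top 118 mm above the bench, with a 15 mm pin hole over the lug's hole when the catch is at 0.
- catch_right (a joint): The same catch, mirrored, at the shaker's -y end.
- nose_left (a point): Inner edge of the underside of catch_left's hooked nose: y = 135 mm, 124.5 mm above the bench, nose top at 155 mm. The nose is bevelled on top: a plate pressed down pushes the catch outward (about 3 N), passes under the nose, and the catch springs back over it. Below the nose the arm's inner face is at y = 148 mm.
- nose_right (a point): The same on catch_right, at y = -135 mm.
- lock_left (a point): Centre of the top of the 15 mm hole in the fixed lug at the +y end (y = 184 mm, 103 mm above the bench, 8 mm thick). The flange of catch_left lies 9 mm above the lug. A pin goes straight down through both; its collar then sits on the flange, its point about 37 mm below this point.
- lock_right (a point): The same at the -y end, under catch_right.
- clamp_plate: Loose clamp plate: flat aluminium 64 x 286 x 10 mm (long way y), 0.34 kg; handle in the middle: 18 mm stem, then a dark wooden bar 64 mm along x, 24 mm along y, 40 to 68 mm above the underside. Origin: centre of underside, z up. In place its y lies along the shaker's y (either way), its ends under both noses, underside 114 mm above the bench (112 with the tray bottomed).
- tin1: Small round paint tin with lid, steel with a white body, 52 mm diameter, 54 mm high, about 0.2 kg, standing on the bench. Two to four such tins are present (None: absent). Origin: centre of its underside, z up.
- tin2: Small round paint tin with lid, steel with a white body, 52 mm diameter, 54 mm high, about 0.2 kg, standing on the bench. Two to four such tins are present (None: absent). Origin: centre of its underside, z up.
- tin3: Small round paint tin with lid, steel with a white body, 52 mm diameter, 54 mm high, about 0.2 kg, standing on the bench. Two to four such tins are present (None: absent). Origin: centre of its underside, z up.
- tin4: Small round paint tin with lid, steel with a white body, 52 mm diameter, 54 mm high, about 0.2 kg, standing on the bench. Two to four such tins are present (None: absent). Origin: centre of its underside, z up.
- pin1: Locking pin, one of two alike: steel shaft 9 mm thick reaching 52 mm below the origin, last 7 mm pointed; above it a collar 26 mm wide, 5 mm high, then a round black grip 20 mm thick up to 46 mm. Origin: on the axis, underside of the collar; z up. At the start its collar sits on a parking socket. 0.06 kg. Either pin fits either lock.
- pin2: Locking pin, one of two alike: steel shaft 9 mm thick reaching 52 mm below the origin, last 7 mm pointed; above it a collar 26 mm wide, 5 mm high, then a round black grip 20 mm thick up to 46 mm. Origin: on the axis, underside of the collar; z up. At the start its collar sits on a parking socket. 0.06 kg. Either pin fits either lock.
- pin1_tip (a point): Point of pin1, 52 mm below the underside of its collar.
- pin2_tip (a point): Point of pin2, 52 mm below the underside of its collar.
- screw_jar: Bystander: glass jar with black lid, 68 mm diameter, 90 mm high, among the tins. Origin: centre of its underside.
- brush: Bystander: flat paint brush lying beyond the clamp plate, 195 mm long, 50 mm wide, 15 mm high. Origin: on its underside, near the metal ferrule.
- pint_can: Bystander: bigger paint can, blue body, 86 mm diameter, 98 mm high. Origin: centre of its underside.
Not all that is in view belongs to the job. Leave any orange look-alike of the tin4 alone.

How it is judged:
On the way, in this order (a step that is already met when the one before it is completed fails the run):
1. every tin stands in a pocket of the tray (x of tin1 in the frame of tray_mid between -0.008 and 0.008 m and y of tin1 in the frame of tray_mid between -0.102 and 0.102 m and z of tin1 in the frame of tray_mid between -0.004 and 0.004 m and angle between each of tin1, tin2, tin3, tin4's own z axis and vertical below 0.08 rad and x of tin2 in the frame of tray_mid between -0.008 and 0.008 m and y of tin2 in the frame of tray_mid between -0.102 and 0.102 m and z of tin2 in the frame of tray_mid between -0.004 and 0.004 m and x of tin3 in the frame of tray_mid between -0.008 and 0.008 m and y of tin3 in the frame of tray_mid between -0.102 and 0.102 m and z of tin3 in the frame of tray_mid between -0.004 and 0.004 m and x of tin4 in the frame of tray_mid between -0.008 and 0.008 m and y of tin4 in the frame of tray_mid between -0.102 and 0.102 m and z of tin4 in the frame of tray_mid between -0.004 and 0.004 m), for 0.2 s.
2. the clamp plate, held level on the tins, is pressed down until the tray bottoms out (value of joint tray above 0.011 m and angle between clamp_plate's own z axis and vertical below 0.05 rad), for 0.2 s.
3. the plate is let go and both catches hold it down (x of clamp_plate in the frame of tray_mid between -0.012 and 0.012 m and y of clamp_plate in the frame of tray_mid between -0.009 and 0.009 m and z of clamp_plate in the frame of tray_mid between 0.048 and 0.06 m and angle between clamp_plate's own z axis and vertical below 0.05 rad and value of joint tray above 0.0075 m and value of joint each of catch_left, catch_right below 0.035 rad and contact force between the fingers and clamp_plate below 0.2 N), for 0.3 s.
At the end, for the whole second after the job is handed in: Every tin is in a tray pocket; the plate lies level (0.05 rad) on the tins under both catches, tray held down over 7.5 mm, catches within 0.035 rad of upright; each lock holds a pin, upright (0.15 rad), within 8 mm of the hole axis, point over 18 mm below the lug top; all at rest (all of step 1 and x of clamp_plate in the frame of tray_mid between -0.012 and 0.012 m and y of clamp_plate in the frame of tray_mid between -0.009 and 0.009 m and z of clamp_plate in the frame of tray_mid between 0.048 and 0.06 m and angle between clamp_plate's own z axis and vertical below 0.05 rad and value of joint tray above 0.0075 m and value of joint each of catch_left, catch_right below 0.035 rad and ((horizontal distance between pin1_tip and lock_left below 0.008 m and z of pin1_tip in the frame of lock_left between -0.06 and -0.018 m and angle between pin1's own z axis and vertical below 0.15 rad) or (horizontal distance between pin2_tip and lock_left below 0.008 m and z of pin2_tip in the frame of lock_left between -0.06 and -0.018 m and angle between pin2's own z axis and vertical below 0.15 rad)) and ((horizontal distance between pin1_tip and lock_right below 0.008 m and z of pin1_tip in the frame of lock_right between -0.06 and -0.018 m and angle between pin1's own z axis and vertical below 0.15 rad) or (horizontal distance between pin2_tip and lock_right below 0.008 m and z of pin2_tip in the frame of lock_right between -0.06 and -0.018 m and angle between pin2's own z axis and vertical below 0.15 rad)) and linear speed of each of clamp_plate, pin1, pin2 below 0.02 m/s); the robot touches nothing.
It fails at once if the jar of screws is moved more than 50 mm (distance of screw_jar from where it was at the start of the episode above 0.05 m).
It fails at once if the paint brush is moved more than 50 mm (distance of brush from where it was at the start of the episode above 0.05 m).
It fails at once if the big paint can is moved more than 50 mm (distance of pint_can from where it was at the start of the episode above 0.05 m).
Of tin1, tin2, tin3, tin4 only 2 to 4 are there at a start; the rules pass over those that are not, and their reading is None.
At some moment in a run one of tin1, tin2, tin3, tin4, clamp_plate may be knocked a few centimetres aside while the robot is not near it.
It also fails if it takes over 210 s, if anything falls off the work surface, if the arm or the gripper's body presses on something with over 40 N, if the wrist force passes 120 N, or if a joint passes its speed limit or range.

## Working session

There is one attempt and no reset: what is moved stays moved. The work goes in short steps, Python scripts to look and compute and a shell command to move; the robot and the scene stay as the last step left them, time stands still between calls to the robot, and variables do not carry over. Pictures are saved under pics/ and viewed, at most 14 in all, crops included, and the job is handed in when it is done.

```bash
ls; mkdir -p pics; python3 - <<'E'
from bench import ctrl,get_image
import cv2,numpy as np
print(ctrl.get_state())
for n in("scene","top"):
    d=get_image(n);cv2.imwrite(f"pics/{n}0.png",cv2.resize(d["pixels"][:,:,::-1],(784,588)));np.savez(f"{n}0.npz",**d)
    print(n,d["fx"],d["fy"],d["cx"],d["cy"],d["T"])
E
```

```text
pics
{'time': 0.0, 'joint_positions': array([ 1.2480607 ,  0.32179122, -0.07008749,  1.45167395,  0.02257636,
        1.37077598, -0.05690892]), 'qd': array([-1.01494326e-03,  3.78989800e-04,  2.76764309e-03,  1.45271949e-03,
        1.31116297e-03,  4.42839062e-04,  5.89845388e-05]), 'joint_torque': array([ 2.36743608e-04, -4.91293859e+01, -4.04054197e-01, -3.12526238e+01,
       -6.40494190e-02,  4.36104834e-02,  1.77113243e-04]), 'position': array([ 0.21460866, -0.61297086,  0.22148268]), 'tool_rot': array([-3.09534189e+00, -5.26327299e-01,  6.03660350e-04]), 'ft_force': array([ 0.34230106,  0.3622532 , -1.30212852]), 'torque': array([ 0.01776165, -0.00892014, -0.01578302]), 'grip_force': 0.0, 'grip_width': 0.9992795557366567}
scene 399.86045162125214 399.86045162125214 280.2053782263755 213.79297533467354 [[-0.87420953  0.40600955 -0.26629671  0.78984046]
 [ 0.48539566  0.71699551 -0.50030839  0.47440987]
 [-0.01219644 -0.56663363 -0.82387959  0.8956828 ]
 [ 0.          0.          0.          1.        ]]
top 414.8926120910357 414.8926120910357 278.4146750037431 205.19753193617132 [[-0.02611852 -0.98097563  0.19236592  0.37707899]
 [-0.99965159  0.0248966  -0.00876691 -0.01031394]
 [ 0.00381087 -0.19252787 -0.98128411  1.05459001]
 [ 0.          0.          0.          1.        ]]
```

View pics/top0.png

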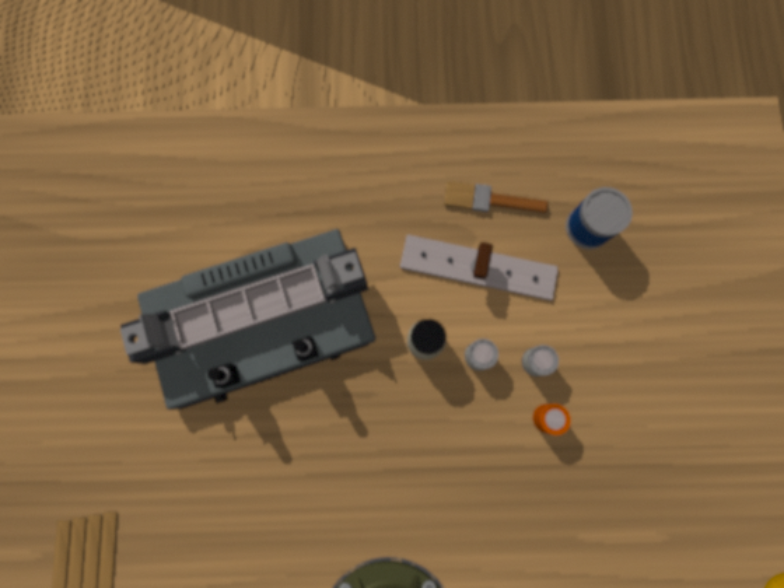

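View pics/scene0.png

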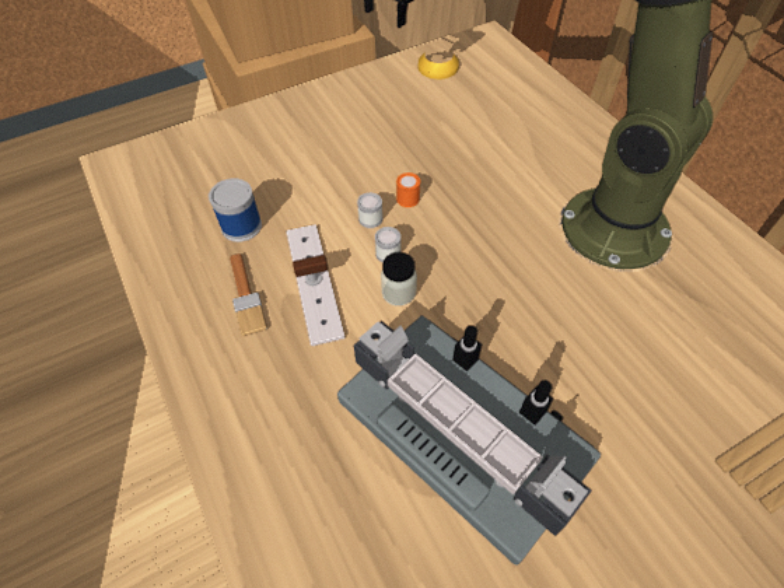

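The top view shows the shaker at left (flange holes at about (132,338) and (348,266)). White tins are at (482,354) and (541,361), the orange look-alike at (552,419), the jar at (428,335) and the plate handle at (484,260). The scene view agrees, with two white tins. Next I measure these.

```bash
cat > h.py <<'E'
import numpy as np,cv2
from scipy.spatial.transform import Rotation as R
def load(n): 
    d=dict(np.load(n)); return d
def cast(d,u,v,z):
    r=d["T"][:3,:3]@np.array([(u-d["cx"])/d["fx"],(v-d["cy"])/d["fy"],1]);o=d["T"][:3,3]
    return o+r*(z-o[2])/r[2]
def proj(d,p):
    q=d["T"][:3,:3].T@(np.array(p)-d["T"][:3,3]);return np.array([q[0]/q[2]*d["fx"]+d["cx"],q[1]/q[2]*d["fy"]+d["cy"]])
def tri(d1,p1,d2,p2):
    A=[];b=[]
    for d,p in((d1,p1),(d2,p2)):
        r=d["T"][:3,:3]@np.array([(p[0]-d["cx"])/d["fx"],(p[1]-d["cy"])/d["fy"],1]);r/=np.linalg.norm(r)
        M=np.eye(3)-np.outer(r,r);A.append(M);b.append(M@d["T"][:3,3])
    return np.linalg.lstsq(np.vstack(A),np.hstack(b),rcond=None)[0]
E
python3 - <<'E'
from h import *
d=load("top0.npz");im=d["pixels"][:,:,::-1]
a=cv2.resize(im[160:295,80:280],(800,540),interpolation=cv2.INTER_CUBIC)
b=cv2.resize(im[120:310,280:460],(568,600),interpolation=cv2.INTER_CUBIC)
cv2.imwrite("pics/a.png",a);cv2.imwrite("pics/b.png",b)
E
```

```text
(no output)
```

View pics/a.png

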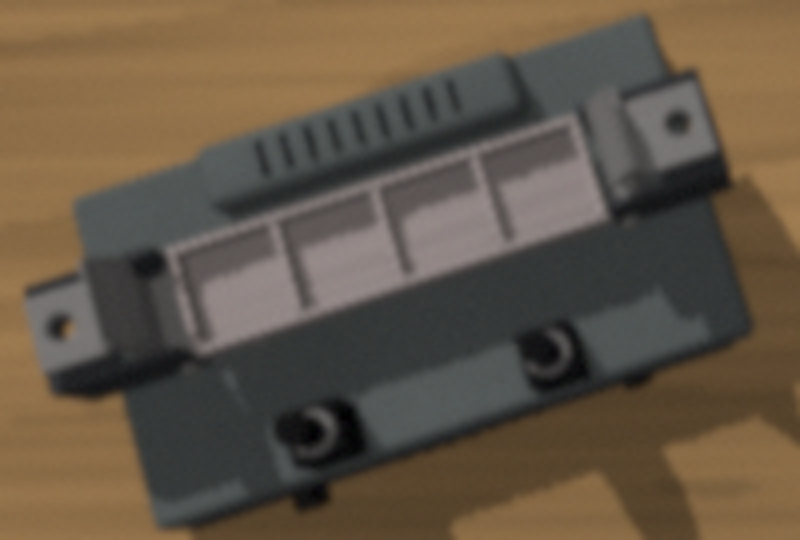

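View pics/b.png

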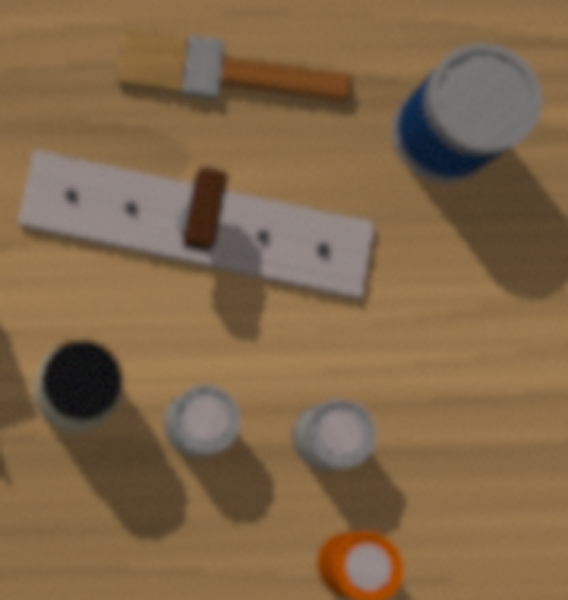

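The shaker crop shows the holes at (63,326) and (679,122), the tray rim corners at (170,247), (578,115), (606,213) and (197,355), and the pins near (297,432) and (540,352). In the tin crop the lids are at (208,417) and (338,435). The plate holes run from (71,196) to (323,250), and the jar is at (82,381).

```bash
python3 - <<'E'
from h import *
np.set_printoptions(precision=4,suppress=True)
d=load("top0.npz")
A=lambda u,v,z:cast(d,80+u/4-.4,160+v/4-.4,z)[:2]
B=lambda u,v,z:cast(d,280+u*180/568-.3,120+v*190/600-.3,z)[:2]
hl,hr=A(63,326,.118),A(679,122,.118)
print("holes",hl,hr,np.linalg.norm(hl-hr),"mid",(hl+hr)/2,"yaw",np.degrees(np.arctan2(*(hl-hr)[::-1]))-90)
c=[A(*p,.086) for p in((170,247),(578,115),(606,213),(197,355))]
print("tray mid",np.mean(c,0),"yaw",np.degrees(np.arctan2(*(c[0]-c[1])[::-1]))-90,np.linalg.norm(c[0]-c[1]),np.linalg.norm(c[0]-c[3]))
yaw=np.arctan2(*(hl-hr)[::-1])-np.pi/2;m=(hl+hr)/2
Rz=np.array([[np.cos(yaw),-np.sin(yaw)],[np.sin(yaw),np.cos(yaw)]])
for s in((-.1,.07),(-.1,-.07)):print("pin pred",m+Rz@s)
print("pin meas",A(297,432,.143),A(540,352,.143))
for p in((-.1,.07),(-.1,-.07)): print("pinpx",(proj(d,[*(m+Rz@p),.143])-[80,160])*4)
print("tins",B(208,417,.054),B(338,435,.054),"jar",B(82,381,.09),"orange",B(369,566,.054))
q=[B(*p,.01) for p in((33,152),(374,221),(363,298),(20,225))]
h=[B(*p,.01) for p in((71,196),(131,208),(263,237),(323,250))]
print("plate",np.mean(q,0),np.mean(h,0),"yaw",np.degrees(np.arctan2(*(q[0]-q[1])[::-1]))-90,np.degrees(np.arctan2(*(h[0]-h[3])[::-1]))-90,np.linalg.norm(q[0]-q[1]),"handle",B(205,207,.068))
for y in(-.093,.093,-.031,.031):print("pocket",y,m+Rz@[0,y])
E
```

```text
holes [0.4886 0.3968] [0.598  0.0477] 0.36581900479997176 mid [0.5433 0.2222] yaw 17.407558487559967
tray mid [0.5434 0.2215] yaw 17.08762648510745 0.2514547990927933 0.06672754380447035
pin pred [0.4269 0.2591]
pin pred [0.4688 0.1255]
pin meas [0.4245 0.2557] [0.4646 0.124 ]
pinpx [289.2168 426.1226]
pinpx [535.6106 342.73  ]
tins [ 0.455  -0.1779] [ 0.4388 -0.2761] jar [ 0.4811 -0.0803] orange [ 0.3412 -0.2918]
plate [ 0.6164 -0.1851] [ 0.6171 -0.1851] yaw -13.293971484167074 -13.913257881074145 0.285370954224018 handle [ 0.6161 -0.1826]
pocket -0.093 [0.5711 0.1335]
pocket 0.093 [0.5155 0.311 ]
pocket -0.031 [0.5526 0.1926]
pocket 0.031 [0.534  0.2518]
```

```bash
cat > w.py <<'E'
import sys;from h import *
from bench import ctrl
s=ctrl.get_state();p=s["position"];M=R.from_rotvec(s["tool_rot"]).as_matrix()
y=np.degrees(np.arctan2(M[1,1],M[0,1]))
print("t%.1f pos"%s["time"],(p*1000).round(1),"yaw_y %.2f tilt %.2f"%(y,np.degrees(np.arccos(-M[2,2]))),"w %.3f gf %.1f"%(s["grip_width"],s["grip_force"]),"F",s["ft_force"].round(1))
if len(sys.argv)>3:
    t=np.array(list(map(float,sys.argv[1:4])));yt=float(sys.argv[4]) if len(sys.argv)>4 else y
    # shifts in the frame after turning
    a=np.radians(yt);Y=np.array([np.cos(a),np.sin(a),0]);Z=np.array([0,0,-1.]);X=np.cross(Y,Z)
    D=t-p*1000;print("turn %.3f"%-np.radians((yt-y+180)%360-180),"then dxyz",np.array([X@D,Y@D,Z@D]).round(1))
E
python3 -m crank '[[[0,0,0,-0.12,-1],[0,0,0,-0.12,-1],[0,0,0,-0.12,-1],[0,0,0,-0.12,-1],[0,0,0,-0.12,-1],[0,0,0,-0.12,-1],[0,0,0,-0.12,-1],[0,0,0,-0.12,-1],[0,0,0,-0.12,-1],[0,0,0,-0.12,-1]]]' 20
python3 -m crank '[[[0,0,0,-0.12,-1],[0,0,0,-0.12,-1],[0,0,0,-0.1,-1],[0,0,0,0,-1],[0,0,0,0,-1]]]'
python3 w.py 455 -178 180 17.4
```

```text
time: 0.93
position: [0.2146, -0.6132, 0.2219]
tool_rot: [-2.252, -2.189, -0.001]
ft_force: [0.8, -0.7, 0.7]
grip_width: 1.003
grip_force: 0.0
time: 1.35
position: [0.2146, -0.6133, 0.2221]
tool_rot: [-1.86, -2.531, -0.001]
ft_force: [0.6, -1.2, -0.3]
grip_width: 0.996
grip_force: 0.0
t1.4 pos [ 214.6 -613.3  222.1] yaw_y 17.37 tilt 0.05 w 0.996 gf 0.0 F [ 0.6 -1.2 -0.3]
turn -0.001 then dxyz [343.5 359.5  42.1]
```

```bash

python3 -m crank '[[[20,21,0,0,-1],[20,21,0,0,-1],[20,21,0,0,-1],[20,21,0,0,-1],[20,21,0,0,-1],[20,21,0,0,-1],[20,21,0,0,-1],[20,21,0,0,-1],[20,21,0,0,-1],[20,21,0,0,-1]]]'
python3 -m crank '[[[20,21,5,0,-1],[20,21,5,0,-1],[20,21,5,0,-1],[20,21,5,0,-1],[20,21,5,0,-1],[20,21,5,0,-1],[20,20,5,0,-1],[3,2,5,0,-1],[0,0,0,0,-1],[0,0,0,0,-1]]]'
python3 w.py 455 -178 180 17.4
python3 - <<'E'
from h import *;from bench import ctrl,get_image
s=ctrl.get_state();d=get_image("wrist");cv2.imwrite("pics/w1.png",d["pixels"][:,:,::-1])
d["pos"]=s["position"];d["rot"]=s["tool_rot"];np.savez("w1.npz",**d);print({k:v for k,v in d.items() if k!="pixels"})
d=get_image("top");np.savez("top1.npz",**d);cv2.imwrite("pics/t1.png",d["pixels"][:,:,::-1])
E
```

```text
time: 2.18
position: [0.3552, -0.3581, 0.2226]
tool_rot: [1.861, 2.531, -0.0]
ft_force: [0.2, -0.0, -0.2]
grip_width: 0.999
grip_force: 0.0
time: 3.02
position: [0.4523, -0.179, 0.1823]
tool_rot: [-1.858, -2.533, 0.001]
ft_force: [0.2, -0.7, -0.8]
grip_width: 0.998
grip_force: 0.0
t3.0 pos [ 452.3 -179.   182.3] yaw_y 17.46 tilt 0.06 w 0.998 gf 0.0 F [ 0.2 -0.7 -0.8]
turn 0.001 then dxyz [0.2 2.9 2.3]
{'fx': 325.19226210127806, 'fy': 325.19226210127806, 'cx': 283.33597615523666, 'cy': 207.60879112090544, 'T_tool_cam': array([[-1.69471377e-03, -9.58431586e-01, -2.85317408e-01,
         7.72316538e-02],
       [ 9.99998323e-01, -1.82227660e-03,  1.81610099e-04,
        -4.95477595e-04],
       [-6.93988093e-04, -2.85316622e-01,  9.58433067e-01,
        -1.61779734e-01],
       [ 0.00000000e+00,  0.00000000e+00,  0.00000000e+00,
         1.00000000e+00]]), 'pos': array([ 0.45232813, -0.17904576,  0.18234108]), 'rot': array([-1.85828073e+00, -2.53251063e+00,  1.34418661e-03])}
```

View pics/w1.png

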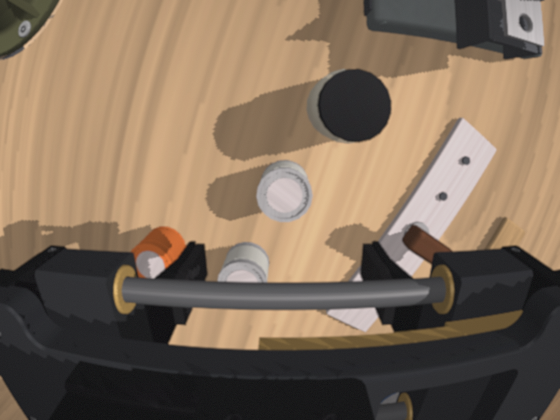

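The wrist view shows tin 1's lid at about (287,194), the jar at (350,105), and the second tin at (243,270), partly hidden.

```bash
cat >> h.py <<'E'
def wcast(d,u,v,z):
    a=np.array([u-d["cx"],v-d["cy"]]);r=np.hypot(*a);th=r/d["fx"]
    c=np.array([*(a/r*np.sin(th)),np.cos(th)])
    M=R.from_rotvec(d["rot"]).as_matrix();T=d["T_tool_cam"]
    ray=M@T[:3,:3]@c;o=M@T[:3,3]+d["pos"]
    return o+ray*(z-o[2])/ray[2]
E
python3 - <<'E'
from h import *
d=load("w1.npz");print(wcast(d,287,194,.054),wcast(d,243,285,.054),"jar",wcast(d,352,105,.09),"hole",wcast(d,525,22,.118))
g=cv2.cvtColor(d["pixels"],cv2.COLOR_RGB2HSV)
E
```

```text
[ 0.45385683 -0.17447338  0.054     ] [ 0.43972661 -0.27960874  0.054     ] jar [ 0.47753705 -0.08203896  0.09      ] hole [0.59488401 0.04733552 0.118     ]
```

```bash
python3 w.py 454.5 -176 22 17.4
python3 -m crank '[[[2,3,0,0,-1],[0,0,32,0,-1],[0,0,32,0,-1],[0,0,32,0,-1],[0,0,32,0,-1],[0,0,20,0,-1],[0,0,12,0,-1],[0,0,0,0,-1],[0,0,0,0,-1]]]'
python3 w.py 454.5 -176 22 17.4
python3 -m crank '[[[0,0,0,0,1],[0,0,0,0,1],[0,0,0,0,1],[0,0,0,0,1],[0,0,0,0,1],[0,0,0,0,1],[0,0,0,0,1],[0,0,0,0,1]]]' 20
```

```text
t3.1 pos [ 452.3 -180.1  182.7] yaw_y 17.35 tilt 0.04 w 0.998 gf 0.0 F [-0.8 -0.3 -1.3]
turn -0.001 then dxyz [  3.3   3.3 160.7]
time: 3.87
position: [0.4553, -0.1761, 0.0229]
tool_rot: [-1.858, -2.533, -0.0]
ft_force: [0.9, 0.5, 0.3]
grip_width: 1.003
grip_force: 0.0
t3.9 pos [ 455.3 -176.1   22.9] yaw_y 17.48 tilt 0.02 w 1.003 gf 0.0 F [0.9 0.5 0.3]
turn 0.001 then dxyz [ 0.4 -0.8  0.9]
time: 4.53
position: [0.4542, -0.1762, 0.0227]
tool_rot: [-1.857, -2.533, 0.003]
ft_force: [-3.3, -1.5, 6.3]
grip_width: 0.593
grip_force: 20.0
```

```bash

python3 -m crank '[[[0,0,-20,0,1],[0,0,-30,0,1],[0,0,-35,0,1],[0,0,-35,0,1],[0,0,-35,0,1],[0,0,-32,0,1],[0,0,0,0,1],[0,0,0,0,1]]]'
python3 w.py 571 133.5 210 17.4
python3 - <<'E'
from h import *;from bench import get_image
for n in("scene","top"):
    d=load(n+"0.npz");g=cv2.cvtColor(d["pixels"],cv2.COLOR_RGB2GRAY).astype(float)
    for u,v in ([(375/1.4,336/1.4),(568/1.4,496/1.4)] if n=="scene" else [(80+679/4,160+122/4),(80+63/4,160+326/4)]):
        u,v=int(round(u)),int(round(v));P=g[v-5:v+6,u-5:u+6];w=np.clip(np.percentile(P,60)-25-P,0,None)
        yy,xx=np.mgrid[v-5:v+6,u-5:u+6];cu,cv_=(xx*w).sum()/w.sum(),(yy*w).sum()/w.sum();print(n,cu,cv_,cast(d,cu,cv_,.118)[:2])
E
```

```text
time: 5.2
position: [0.4563, -0.176, 0.2109]
tool_rot: [1.854, 2.531, 0.001]
ft_force: [-0.5, -0.1, -3.5]
grip_width: 0.59
grip_force: 20.0
t5.2 pos [ 456.3 -176.   210.9] yaw_y 17.54 tilt 0.23 w 0.590 gf 20.0 F [-0.5 -0.1 -3.5]
turn 0.002 then dxyz [261.  202.    0.9]
scene 267.69362855851784 239.79981924988704 [0.59772678 0.05059837]
scene 405.862950058072 353.86004645760744 [0.48761894 0.40119238]
top 248.9525179856115 190.031654676259 [0.59820354 0.04860976]
top 93.91162227602905 241.13075060532688 [0.48859062 0.39999398]
```

```bash

python3 -m crank '[[[26,20,0,0,1],[26,20,0,0,1],[26,20,0,0,1],[26,20,0,0,1],[26,20,0,0,1],[26,20,0,0,1],[26,20,0,0,1],[26,20,0,0,1],[26,20,0,0,1],[26,20,0,0,1]]]'
python3 -m crank '[[[1,2,0,0,1],[0,0,0,0,1],[0,0,0,0,1]]]'
python3 w.py 571 133.5 210 17.4
python3 - <<'E'
from h import *;from bench import ctrl,get_image
s=ctrl.get_state();d=get_image("wrist");cv2.imwrite("pics/w2.png",d["pixels"][:,:,::-1])
d["pos"]=s["position"];d["rot"]=s["tool_rot"];np.savez("w2.npz",**d)
E
```

```text
time: 6.03
position: [0.5666, 0.1338, 0.2067]
tool_rot: [-1.855, -2.532, 0.003]
ft_force: [0.9, -0.3, -2.2]
grip_width: 0.591
grip_force: 20.0
time: 6.28
position: [0.568, 0.1335, 0.2073]
tool_rot: [-1.854, -2.533, 0.004]
ft_force: [-1.0, -0.7, -1.2]
grip_width: 0.594
grip_force: 20.0
t6.3 pos [568.  133.5 207.3] yaw_y 17.59 tilt 0.21 w 0.594 gf 20.0 F [-1.  -0.7 -1.2]
turn 0.003 then dxyz [-0.9  2.9 -2.7]
```

View pics/w2.png

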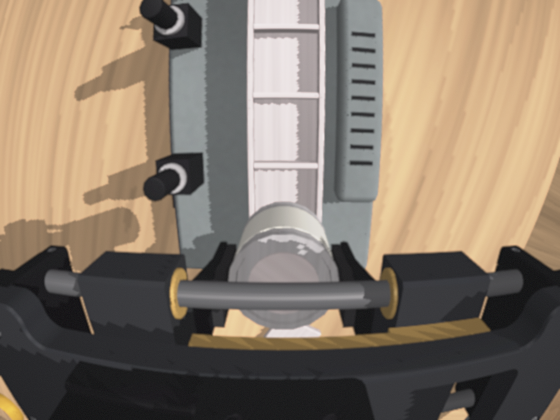

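The tray dividers show at (285,25), (285,95) and (285,164), with tray edges at u=248 and 322. The held tin's lid spans about v=230–327 around (284,280).

```bash
python3 - <<'E'
from h import *
np.set_printoptions(precision=4,suppress=True)
d=load("w2.npz")
D=[wcast(d,285,v,.086)[:2] for v in(25.5,95.5,164.5)];print(D,np.linalg.norm(D[0]-D[1]),np.linalg.norm(D[1]-D[2]))
e=D[0]-D[2];print("yaw",np.degrees(np.arctan2(e[1],e[0]))-90)
for v in(60,130):
    a,b=wcast(d,248.5,v,.086)[:2],wcast(d,323.5,v,.086)[:2];print("edges",a,b,np.linalg.norm(a-b),"mid",(a+b)/2)
zl=d["pos"][2]-.022+.054
L=[wcast(d,*p,zl)[:2] for p in((284,279),(284,229),(284,327),(232,275),(334,275))]
print("lid",L,"expected",d["pos"],np.linalg.norm(L[1]-L[2]))
for p in ((178,17),(172,177)):print("pin collar",wcast(d,*p,.102))
E
```

```text
[array([0.5216, 0.2823]), array([0.5405, 0.2223]), array([0.5587, 0.1647])] 0.0628629844136747 0.06044940981950252
yaw 17.505607844121286
edges [0.5012 0.2433] [0.5624 0.2627] 0.06422035609325748 mid [0.5318 0.253 ]
edges [0.5193 0.1844] [0.5813 0.204 ] 0.06503444876486195 mid [0.5503 0.1942]
lid [array([0.5664, 0.138 ]), array([0.5591, 0.1612]), array([0.5747, 0.1117]), array([0.5433, 0.1326]), array([0.5875, 0.1466])] expected [0.568  0.1335 0.2073] 0.05184959871185467
pin collar [0.4331 0.2639 0.102 ]
pin collar [0.4671 0.1284 0.102 ]
```

```bash
python3 w.py 570 132.5 93 17.4
python3 -m crank '[[[-1,2,0,0,1],[0,0,25,0,1],[0,0,25,0,1],[0,0,25,0,1],[0,0,12,0,1],[0,0,0,0,1],[0,0,0,0,1],[0,0,0,0,1]]]'
python3 w.py 570 132.5 93 17.4
```

```text
t6.3 pos [568.3 132.4 207.7] yaw_y 17.47 tilt 0.18 w 0.592 gf 20.0 F [-0.4  0.3 -2.3]
turn 0.001 then dxyz [ -0.4   1.7 114.7]
time: 7.0
position: [0.5724, 0.1336, 0.1241]
tool_rot: [1.857, 2.532, 0.003]
ft_force: [0.2, 0.2, -2.2]
grip_width: 0.595
grip_force: 20.0
t7.0 pos [572.4 133.6 124.1] yaw_y 17.49 tilt 0.14 w 0.595 gf 20.0 F [ 0.2  0.2 -2.2]
turn 0.002 then dxyz [-0.3 -2.6 31.1]
```

```bash

python3 -m crank '[[[0,-2,6,0,1],[0,0,6,0,1],[0,0,6,0,1],[0,0,4,0,1],[0,0,4,0,1],[0,0,3,0,1],[0,0,0,0,1],[0,0,0,0,1]]]'
python3 w.py 570 132.5 93 17.4
```

```text
time: 7.67
position: [0.5694, 0.1331, 0.0934]
tool_rot: [-1.857, -2.534, -0.0]
ft_force: [-0.0, -0.2, -1.9]
grip_width: 0.59
grip_force: 20.0
t7.7 pos [569.4 133.1  93.4] yaw_y 17.54 tilt 0.01 w 0.590 gf 20.0 F [-0.  -0.2 -1.9]
turn 0.002 then dxyz [-0.8  0.4  0.4]
```

```bash

python3 -m crank '[[[0,0,1.5,0,1],[0,0,0,0,1],[0,0,0,0,-1],[0,0,0,0,-1],[0,0,0,0,-1],[0,0,0,0,-1],[0,0,0,0,-1],[0,0,-10,0,-1],[0,0,-30,0,-1],[0,0,-35,0,-1]]]'
python3 -m crank '[[[0,0,-38,0,-1],[0,0,0,0,-1],[0,0,0,0,-1]]]'
python3 w.py 439 -277.5 180 17.4
python3 - <<'E'
from h import *;from bench import get_image
for n in("top","scene"):
    d=get_image(n);np.savez(n+"2.npz",**d)
t=load("top2.npz")["pixels"][:,:,::-1];s=load("scene2.npz")["pixels"][:,:,::-1]
cv2.imwrite("pics/t2.png",cv2.resize(np.hstack([t[100:320,80:470],s[100:320,80:450]]),(798,231)) if 0 else np.vstack([cv2.resize(t[130:310,80:470],(800,369)),cv2.resize(s[200:390,220:560],(411,230))[:, :411] if 0 else cv2.resize(s[200:295,220:560],(800,224))]))
E
```

```text
time: 8.5
position: [0.5677, 0.1325, 0.1664]
tool_rot: [-1.854, -2.532, 0.005]
ft_force: [0.3, 0.3, 0.0]
grip_width: 0.99
grip_force: 0.0
time: 8.75
position: [0.571, 0.1339, 0.2084]
tool_rot: [1.854, 2.531, 0.006]
ft_force: [0.0, -0.5, -0.2]
grip_width: 0.999
grip_force: 0.0
t8.8 pos [571.  133.9 208.4] yaw_y 17.54 tilt 0.34 w 0.999 gf 0.0 F [ 0.  -0.5 -0.2]
turn 0.002 then dxyz [-353.  -249.    28.4]
```

View pics/t2.png

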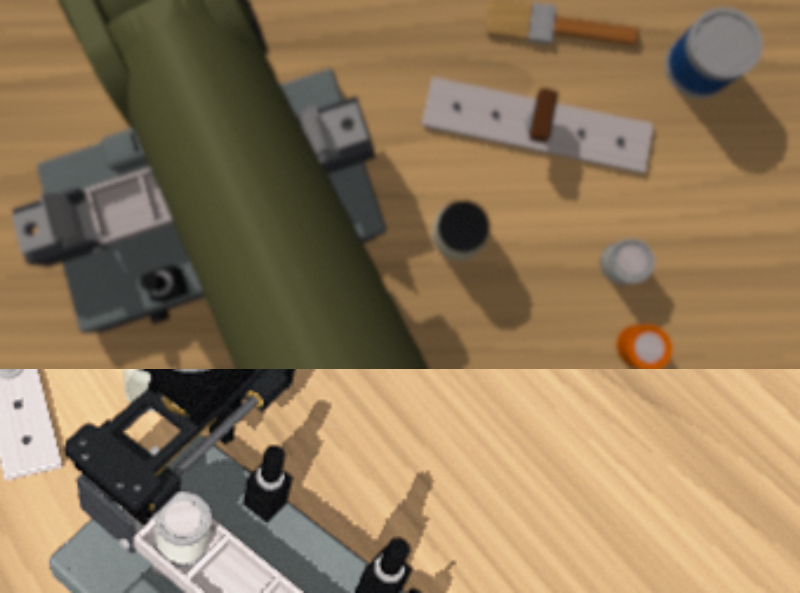

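Tin 1 stands in the end pocket, and tin 2 hasn't moved (crop pixel (631,262)). Next, hover over tin 2.

```bash

python3 -m crank '[[[-23.5,-16.6,0,0,-1],[-23.5,-16.6,0,0,-1],[-23.5,-16.6,0,0,-1],[-23.5,-16.6,0,0,-1],[-23.5,-16.6,0,0,-1],[-23.5,-16.6,0,0,-1],[-23.5,-16.6,0,0,-1],[-23.5,-16.6,0,0,-1],[-23.5,-16.6,0,0,-1],[-23.5,-16.6,0,0,-1]]]'
python3 -m crank '[[[-23.5,-16.6,6,0,-1],[-23.5,-16.6,6,0,-1],[-23.5,-16.6,6,0,-1],[-23.5,-16.6,6,0,-1],[-23.5,-16.6,4,0,-1],[0,0,0,0,-1],[0,0,0,0,-1],[0,0,0,0,-1]]]'
cat > shot.py <<'E'
import sys;from h import *;from bench import ctrl,get_image
s=ctrl.get_state();d=get_image("wrist");n=sys.argv[1]
d["pos"]=s["position"];d["rot"]=s["tool_rot"];np.savez(n+".npz",**d);cv2.imwrite(f"pics/{n}.png",d["pixels"][:,:,::-1])
E
python3 shot.py w3; python3 w.py 439 -274 22 17.4; python3 - <<'E'
from h import *
d1=load("w1.npz");
for n in("w1","w3"):
    d=load(n+".npz");h=cv2.cvtColor(d["pixels"],cv2.COLOR_RGB2HSV)
    m=((h[...,1]<45)&(h[...,2]>120)).astype(np.uint8);m[240:]=0
    k,l,st,c=cv2.connectedComponentsWithStats(m)
    for i in range(1,k):
        if st[i,4]>300:print(n,st[i],c[i],wcast(d,*c[i],.054)[:2], "lidtop-based", )
E
```

```text
time: 9.68
position: [0.4802, -0.1423, 0.2037]
tool_rot: [-1.856, -2.532, 0.001]
ft_force: [0.6, 0.1, 0.3]
grip_width: 0.998
grip_force: 0.0
time: 10.35
position: [0.4377, -0.2772, 0.176]
tool_rot: [-1.855, -2.532, -0.001]
ft_force: [0.5, 0.7, 0.1]
grip_width: 1.002
grip_force: 0.0
t10.4 pos [ 438.3 -276.8  176.4] yaw_y 17.62 tilt 0.09 w 0.994 gf 0.0 F [-1.1  0.1  0.4]
turn 0.004 then dxyz [  2.4   1.5 154.4]
w1 [ 505    0   39   46 1264] [524.88607595  19.8346519 ] [0.64119318 0.09311473] lidtop-based
w1 [ 382  118  114  122 5531] [445.52522148 183.42288917] [ 0.60098378 -0.11585202] lidtop-based
w1 [ 256  160   57   62 2647] [284.03437854 191.60445788] [ 0.45057463 -0.17312247] lidtop-based
w3 [ 377   49  151  191 8571] [458.92719636 152.61649749] [ 0.58481309 -0.18008597] lidtop-based
w3 [162 167  32  33 840] [177.43809524 183.07738095] [ 0.33884925 -0.29074047] lidtop-based
w3 [ 255  166   57   64 2660] [283.70864662 198.66879699] [ 0.43713638 -0.27581919] lidtop-based
w3 [517 190  27  34 519] [530.10597303 206.5105973 ] [ 0.70646382 -0.19865891] lidtop-based
```

```bash

python3 -m crank '[[[0.5,0.5,0,0,-1],[0,0,32,0,-1],[0,0,32,0,-1],[0,0,32,0,-1],[0,0,30,0,-1],[0,0,20,0,-1],[0,0,8,0,-1],[0,0,0,0,-1],[0,0,0,0,-1]]]'
python3 w.py 439 -275.5 22 17.4
python3 -m crank '[[[0,0,0,0,1],[0,0,0,0,1],[0,0,0,0,1],[0,0,0,0,1],[0,0,0,0,1],[0,0,0,0,1],[0,0,0,0,1],[0,0,0,0,1]]]' 20
python3 -m crank '[[[0,0,-20,0,1],[0,0,-30,0,1],[0,0,-35,0,1],[0,0,-35,0,1],[0,0,-35,0,1],[0,0,-33,0,1],[0,0,0,0,1],[0,0,0,0,1]]]'
python3 w.py 514.5 311 210 17.4
```

```text
time: 11.15
position: [0.4393, -0.2771, 0.0238]
tool_rot: [1.855, 2.535, 0.0]
ft_force: [-0.1, -0.3, 0.7]
grip_width: 1.002
grip_force: 0.0
t11.2 pos [ 439.3 -277.1   23.8] yaw_y 17.60 tilt 0.05 w 1.002 gf 0.0 F [-0.1 -0.3  0.7]
turn 0.004 then dxyz [1.6 0.2 1.8]
time: 11.82
position: [0.4384, -0.2777, 0.0233]
tool_rot: [1.857, 2.534, -0.0]
ft_force: [-0.9, -0.4, 2.0]
grip_width: 0.591
grip_force: 20.0
time: 12.48
position: [0.4393, -0.278, 0.2126]
tool_rot: [1.855, 2.531, -0.001]
ft_force: [-0.1, -0.1, -3.5]
grip_width: 0.592
grip_force: 20.0
t12.5 pos [ 439.3 -278.   212.6] yaw_y 17.53 tilt 0.21 w 0.592 gf 20.0 F [-0.1 -0.1 -3.5]
turn 0.002 then dxyz [539.6 247.9   2.6]
```

```bash

python3 -m crank '[[[26.9,12.4,0,0,1],[26.9,12.4,0,0,1],[26.9,12.4,0,0,1],[26.9,12.4,0,0,1],[26.9,12.4,0,0,1],[26.9,12.4,0,0,1],[26.9,12.4,0,0,1],[26.9,12.4,0,0,1],[26.9,12.4,0,0,1],[26.9,12.4,0,0,1]]]'
python3 -m crank '[[[26.9,12.4,0,0,1],[26.9,12.4,0,0,1],[26.9,12.4,0,0,1],[26.9,12.4,0,0,1],[26.9,12.4,0,0,1],[26.9,12.4,0,0,1],[26.9,12.4,0,0,1],[26.9,12.4,0,0,1],[26.9,12.4,0,0,1],[26.9,12.4,0,0,1]]]'
python3 -m crank '[[[0,0,0,0,1],[0,0,0,0,1],[0,0,0,0,1]]]'
python3 w.py 515.3 309.1 93 17.4; python3 shot.py w4
```

```text
time: 13.32
position: [0.4741, 0.0176, 0.209]
tool_rot: [-1.856, -2.532, 0.003]
ft_force: [1.3, -0.5, -2.4]
grip_width: 0.589
grip_force: 20.0
time: 14.15
position: [0.5118, 0.3107, 0.2081]
tool_rot: [-1.855, -2.532, 0.006]
ft_force: [0.3, -0.5, -1.8]
grip_width: 0.596
grip_force: 20.0
time: 14.4
position: [0.512, 0.3094, 0.209]
tool_rot: [-1.855, -2.534, 0.005]
ft_force: [0.5, -0.3, -2.2]
grip_width: 0.59
grip_force: 20.0
t14.4 pos [512.  309.4 209. ] yaw_y 17.58 tilt 0.21 w 0.590 gf 20.0 F [ 0.5 -0.3 -2.2]
turn 0.003 then dxyz [ -1.3   3.1 116. ]
```

View pics/w4.png

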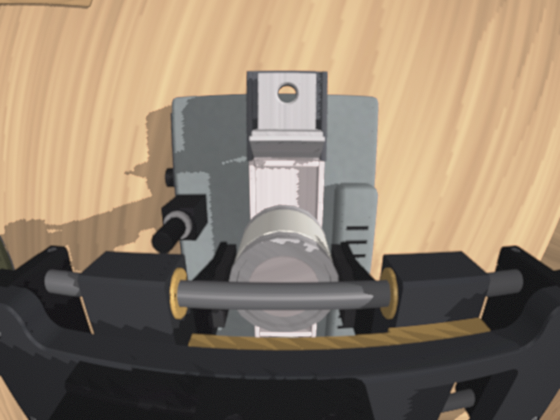

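The flange hole of catch_left is at (288,92), the lid's top edge is near v=232 and its bottom edge near 327.

```bash
python3 - <<'E'
from h import *
np.set_printoptions(precision=4,suppress=True)
d=load("w4.npz");h=wcast(d,288,92,.118)[:2]
print("hole",h,"pocket from it",h-.091*np.array([-.299,.954]))
zl=d["pos"][2]-.023+.054
print([wcast(d,284,v,zl)[:2] for v in(230,327)],[wcast(d,u,275,zl)[:2] for u in(232,335)])
for p in ((182,222),):print("collar",wcast(d,*p,.102))
E
```

```text
hole [0.4864 0.3998] pocket from it [0.5136 0.313 ]
[array([0.5033, 0.3363]), array([0.5189, 0.2869])] [array([0.4873, 0.308 ]), array([0.5323, 0.3222])]
collar [0.4287 0.2658 0.102 ]
```

```bash

python3 -m crank '[[[-0.5,3,0,0,1],[0,0,25,0,1],[0,0,25,0,1],[0,0,25,0,1],[0,0,10,0,1],[0,0,0,0,1],[0,0,0,0,1],[0,0,0,0,1]]]'
python3 w.py 515 310 93 17.4
python3 -m crank '[[[0,0,6,0,1],[0,0,6,0,1],[0,0,5,0,1],[0,0,4,0,1],[0,0,4,0,1],[0,0,3,0,1],[0,0,0,0,1],[0,0,0,0,1]]]'
python3 w.py 515 310 93 17.4
```

```text
time: 15.12
position: [0.5169, 0.311, 0.1277]
tool_rot: [1.857, 2.533, 0.004]
ft_force: [-0.4, -0.9, -1.9]
grip_width: 0.596
grip_force: 20.0
t15.1 pos [516.9 311.  127.7] yaw_y 17.49 tilt 0.14 w 0.596 gf 20.0 F [-0.4 -0.9 -1.9]
turn 0.002 then dxyz [-0.4 -2.1 34.7]
time: 15.78
position: [0.5151, 0.3146, 0.1003]
tool_rot: [-1.853, -2.535, -0.007]
ft_force: [-3.8, 3.0, 9.9]
grip_width: 0.591
grip_force: 20.0
t15.8 pos [515.1 314.6 100.3] yaw_y 17.68 tilt 0.29 w 0.591 gf 20.0 F [-3.8  3.   9.9]
turn 0.005 then dxyz [-4.4 -1.5  7.3]
```

```bash

python3 -m crank '[[[0,0,0,0,1],[0,0,0,0,1]]]'; python3 w.py
python3 -m crank '[[[0,0,-6,0,1],[0,0,-6,0,1],[0,0,0,0,1],[0,0,0,0,1],[0,0,0,0,1]]]'; python3 w.py; python3 shot.py w5; python3 w.py 515 310 93 17.4
```

```text
time: 15.95
position: [0.5151, 0.3146, 0.1004]
tool_rot: [-1.853, -2.535, -0.007]
ft_force: [-3.1, 2.7, 9.2]
grip_width: 0.592
grip_force: 20.0
t15.9 pos [515.1 314.6 100.4] yaw_y 17.68 tilt 0.29 w 0.592 gf 20.0 F [-3.1  2.7  9.2]
time: 16.37
position: [0.5158, 0.3096, 0.1092]
tool_rot: [1.858, 2.533, -0.002]
ft_force: [-0.2, -0.2, -1.4]
grip_width: 0.595
grip_force: 20.0
t16.4 pos [515.8 309.6 109.2] yaw_y 17.49 tilt 0.09 w 0.595 gf 20.0 F [-0.2 -0.2 -1.4]
t16.4 pos [515.8 309.7 109.2] yaw_y 17.49 tilt 0.09 w 0.591 gf 20.0 F [ 0.6 -0.1 -2.6]
turn 0.002 then dxyz [ 0.5 -0.6 16.2]
```

View pics/w5.png

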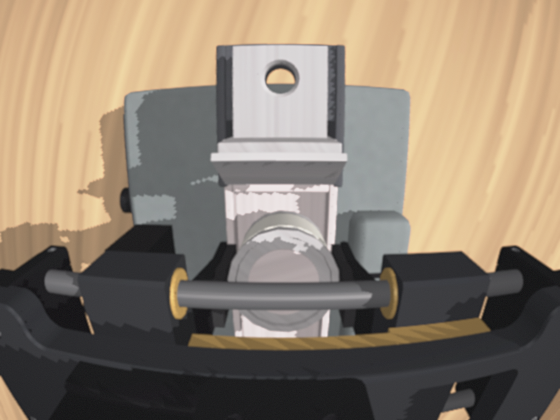

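The hole is at (282,78), the tray's far edge at v≈184, and the lid spans about v=229–329. The tin looks too far toward -y.

```bash
python3 - <<'E'
from h import *
np.set_printoptions(precision=4,suppress=True)
d=load("w5.npz");S=np.array([[.954,.299],[-.299,.954]])
h=wcast(d,282,78,.118)[:2]; f=lambda u,v,z:S@(wcast(d,u,v,z)[:2]-h)+[0,.184]
print("hole",h)
for z in(.086,.089,.095):
    zl=z+.054;print("lid z",zl,"far/near",f(284,228,zl),f(284,329,zl),"l/r",f(230,280,zl),f(338,280,zl))
print("tray far edge",f(280,184,.086),"inner",f(280,192,.086),"L/R edges",f(226,190,.086),f(338,190,.086))
print("tcp",S@(d["pos"][:2]-h)+[0,.184])
E
```

```text
hole [0.4867 0.399 ]
lid z 0.13999999999999999 far/near [0.0009 0.1192] [0.0009 0.0651] l/r [-0.0241  0.0933] [0.0259 0.0933]
lid z 0.143 far/near [0.0009 0.1203] [0.0009 0.0674] l/r [-0.0235  0.095 ] [0.0253 0.095 ]
lid z 0.149 far/near [0.0009 0.1225] [0.0009 0.0721] l/r [-0.0224  0.0984] [0.0242 0.0984]
tray far edge [-0.0014  0.1265] inner [-0.0014  0.1217] L/R edges [-0.0333  0.123 ] [0.0328 0.123 ]
tcp [0.0011 0.09  ]
```

```bash

python3 -m crank '[[[2,-1.5,3,0,1],[0,0,3,0,1],[0,0,3,0,1],[0,0,0,0,1],[0,0,0,0,1]]]'; python3 w.py
python3 -m crank '[[[0,0,3,0,1],[0,0,3,0,1],[0,0,0,0,1],[0,0,0,0,1]]]'; python3 w.py
```

```text
time: 16.83
position: [0.5131, 0.3143, 0.1018]
tool_rot: [-1.854, -2.534, -0.003]
ft_force: [-2.1, 2.8, 4.1]
grip_width: 0.592
grip_force: 20.0
t16.8 pos [513.1 314.3 101.8] yaw_y 17.62 tilt 0.15 w 0.592 gf 20.0 F [-2.1  2.8  4.1]
time: 17.17
position: [0.5128, 0.3159, 0.0966]
tool_rot: [-1.852, -2.534, -0.007]
ft_force: [-3.8, 5.4, 7.7]
grip_width: 0.59
grip_force: 20.0
t17.2 pos [512.8 315.9  96.6] yaw_y 17.67 tilt 0.29 w 0.590 gf 20.0 F [-3.8  5.4  7.7]
```

```bash
python3 - <<'E'
from h import *;from bench import get_image
s=get_image("scene");t=get_image("top");np.savez("scene3.npz",**s);np.savez("top3.npz",**t)
a=cv2.resize(s["pixels"][210:400,230:450,::-1],(695,600),interpolation=cv2.INTER_CUBIC)
cv2.imwrite("pics/s3.png",a)
E
```

```text
(no output)
```

View pics/s3.png

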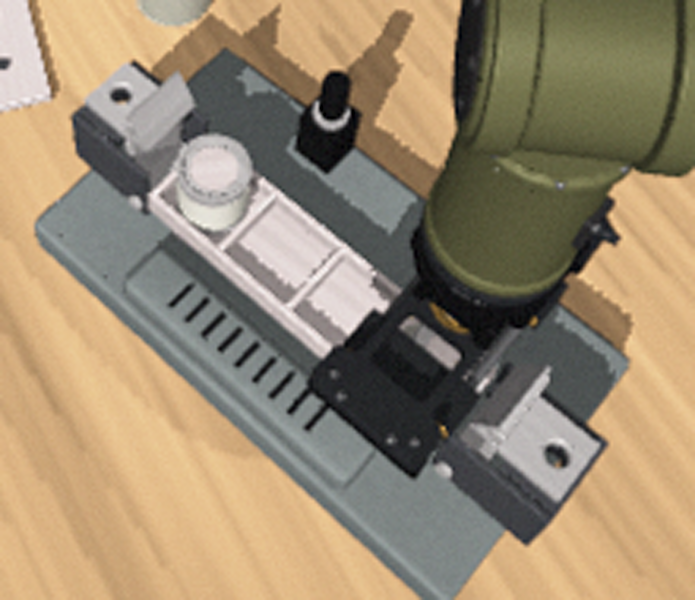

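The first tin stands well in its pocket, and the gripper hides the second. I'll check the wrench to locate the contact.

```bash
cat > ft.py <<'E'
from h import *;from bench import ctrl
s=ctrl.get_state();M=R.from_rotvec(s["tool_rot"]).as_matrix()
print("F tool",(M.T@s["ft_force"]).round(2),"T tool",(M.T@s["torque"]).round(3),"T world",s["torque"].round(3))
E
python3 ft.py;python3 -m crank '[[[0,0,-7,0,1],[0,0,-7,0,1],[0,0,0,0,1],[0,0,0,0,1],[0,0,0,0,1]]]' >/dev/null; python3 w.py;python3 ft.py
```

```text
F tool [ 6.07 -1.76 -7.04] T tool [0.394 1.175 0.071] T world [ 1.     0.732 -0.067]
t17.7 pos [513.9 311.  108.3] yaw_y 17.48 tilt 0.09 w 0.591 gf 20.0 F [ 0.3 -0.2 -1.6]
F tool [-0.25  0.23  1.55] T tool [-0.112 -0.063  0.069] T world [-0.026 -0.126 -0.069]
```

```bash

python3 -m crank '[[[3,0,0,0,1],[0,0,4,0,1],[0,0,4,0,1],[0,0,0,0,1],[0,0,0,0,1],[0,0,0,0,1]]]' >/dev/null; python3 w.py;python3 ft.py
python3 -m crank '[[[0,0,-8,0,1],[-6,0,0,0,1],[0,0,4,0,1],[0,0,4,0,1],[0,0,0,0,1],[0,0,0,0,1],[0,0,0,0,1]]]' >/dev/null; python3 w.py;python3 ft.py
```

```text
t18.2 pos [512.9 314.8 100.8] yaw_y 17.53 tilt 0.02 w 0.589 gf 20.0 F [ 0.2  0.4 -2. ]
F tool [0.33 0.36 2.04] T tool [-0.127 -0.062  0.018] T world [-0.021 -0.14  -0.018]
t18.8 pos [514.8 309.3 101. ] yaw_y 17.54 tilt 0.01 w 0.590 gf 20.0 F [ 0.4 -0.8 -0.3]
F tool [-0.89  0.09  0.35] T tool [-0.286 -0.04   0.014] T world [ 0.048 -0.285 -0.014]
```

```bash

python3 -m crank '[[[0,0,-8,0,1],[6,0,0,0,1],[0,0,5,0,1],[0,0,5,0,1],[0,0,4,0,1],[0,0,0,0,1],[0,0,0,0,1],[0,0,0,0,1]]]' >/dev/null; python3 w.py;python3 ft.py
```

```text
t19.4 pos [512.5 316.   96. ] yaw_y 17.58 tilt 0.04 w 0.592 gf 20.0 F [-3.9 -0.4  7.9]
F tool [ 0.8  -3.86 -7.94] T tool [ 0.563  0.037 -0.003] T world [-0.135  0.548  0.003]
```

```bash

python3 -m crank '[[[0,-1.5,0,0,1],[0,-1,0,0,1],[0,0,0,0,1],[0,0,0,0,1]]]' >/dev/null; python3 w.py;python3 ft.py
python3 -m crank '[[[0,0,2,0,1],[0,0,0,0,1],[0,0,0,0,1]]]' >/dev/null; python3 w.py;python3 ft.py
```

```text
t19.8 pos [512.3 315.9  96.9] yaw_y 17.56 tilt 0.30 w 0.588 gf 20.0 F [0.6 1.3 9. ]
F tool [ 1.06  0.97 -9.  ] T tool [-0.496  0.076 -0.086] T world [ 0.222 -0.45   0.086]
t20.0 pos [512.3 315.9  95. ] yaw_y 17.57 tilt 0.30 w 0.591 gf 20.0 F [0.5 1.8 8.8]
F tool [ 1.57  1.07 -8.8 ] T tool [-0.39  -0.044 -0.034] T world [ 0.076 -0.386  0.033]
```

```bash

python3 -m crank '[[[0,0,0,0,-1],[0,0,0,0,-1],[0,0,0,0,-1],[0,0,0,0,-1],[0,0,0,0,-1],[0,0,-10,0,-1],[0,0,-30,0,-1],[0,0,-35,0,-1],[0,0,-30,0,-1],[0,0,0,0,-1]]]'; python3 -m crank '[[[0,0,0,0,-1],[0,0,0,0,-1]]]'>/dev/null
python3 shot.py w6; python3 - <<'E'
from h import *;from bench import get_image
s=get_image("scene");np.savez("scene4.npz",**s)
w=load("w6.npz")["pixels"]
cv2.imwrite("pics/m6.png",np.hstack([cv2.resize(s["pixels"][230:370,260:440],(514,400)),w[0:330,140:420][:, :][0:330].copy() if 0 else cv2.resize(w[40:340,175:385],(280,400))])[:,:,::-1])
E
```

```text
time: 20.85
position: [0.5128, 0.3171, 0.2051]
tool_rot: [1.854, 2.531, 0.015]
ft_force: [0.7, 1.9, 0.1]
grip_width: 1.002
grip_force: 0.0
```

View pics/m6.png

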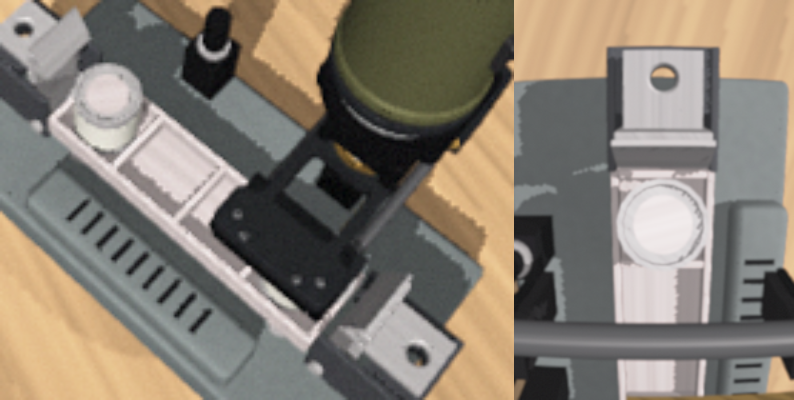

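The tin looks seated in the end pocket, with the lid centred near raw pixel (287,209). I'll check its height from the apparent size.

```bash
python3 - <<'E'
from h import *
d=load("w6.npz");g=cv2.cvtColor(d["pixels"],cv2.COLOR_RGB2GRAY)
S=np.array([[.954,.299],[-.299,.954]]);h=wcast(d,287.5,97,.118)[:2];print("hole",h)
f=lambda u,v,z:S@(wcast(d,u,v,z)[:2]-h)+[0,.184]
for z in(.124,.132):
    a,b,c,e=f(253.5,209,z),f(320,209,z),f(287,175.5,z),f(287,239,z);print(z,a,b,b[0]-a[0],c,e,c[1]-e[1])
print("rim far/near end",f(287,169,.086), "divider",f(287,239.5,.086))
E
python3 w.py
```

```text
hole [0.48604576 0.39992203]
0.124 [-0.02564081  0.10049207] [0.02486303 0.10050773] 0.05050384467329081 [-0.00031424  0.1262805 ] [-0.00012893  0.07602689] 0.05025361968054816
0.132 [-0.0248762   0.10291714] [0.02391239 0.10293227] 0.048788586808661036 [-0.00040979  0.12782973] [-0.00023077  0.07928287] 0.04854686018647822
rim far/near end [1.23298527e-04 1.24572411e-01] divider [0.00035699 0.06007046]
t21.1 pos [510.  313.4 196.7] yaw_y 17.53 tilt 0.14 w 0.997 gf 0.0 F [ 0.8  1.2 -0.5]
```

```bash

python3 -m crank '[[[-20,0,0,0,-1],[-20,0,0,0,-1],[-20,0,0,0,-1],[-15,0,0,0,-1],[0,0,0,0,-1],[0,0,0,0,-1],[0,0,0,0,-1],[0,0,0,0,-1],[0,0,0,0,-1]]]'>/dev/null; python3 w.py
python3 shot.py w7; python3 w.py; python3 -c "
from h import *
d=load('w7.npz');cv2.imwrite('pics/w7c.png',cv2.resize(d['pixels'][0:250,170:400,::-1],(552,600),interpolation=cv2.INTER_CUBIC))"
```

```text
t21.9 pos [532.3 244.2 198. ] yaw_y 17.67 tilt 0.03 w 0.998 gf 0.0 F [-0.4 -0.4 -0.4]
t21.9 pos [532.5 244.  198. ] yaw_y 17.65 tilt 0.02 w 1.000 gf 0.0 F [ 1.1  0.7 -0.4]
```

View pics/w7c.png

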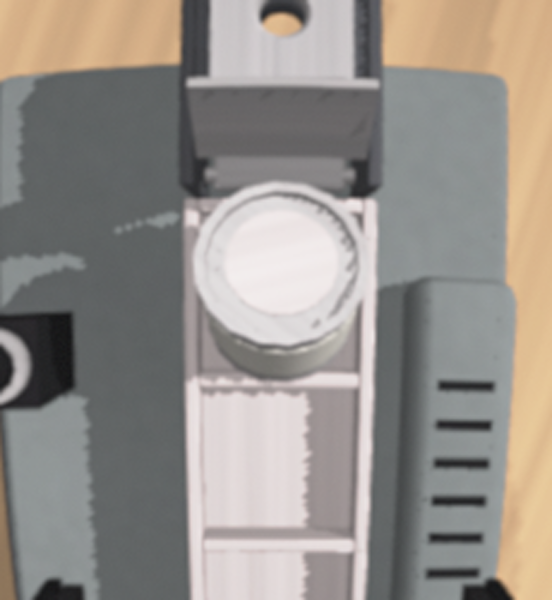

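The tin leans: its lid, at crop (280,265), sits toward +y, and its bottom edge is caught on the divider at v≈380. I'll re-measure the tray from this view, then take the tin back to the bench and regrip it.

```bash
python3 - <<'E'
from h import *
np.set_printoptions(precision=4,suppress=True)
d=load("w7.npz");k=2.4
f=lambda u,v,z:wcast(d,170+u/k-.3,v/k-.3,z)[:2]
a,b,e=f(279,381,.086),f(279,543,.086),f(279,205,.086)
print("div62",a,"div0",b,np.linalg.norm(a-b),"end",e,np.linalg.norm(e-a))
print("L/R",f(185,381,.086),f(375,381,.086),"at300",f(184,300,.086),f(376,300,.086))
print("hole",f(284,16,.118)); print("lid",f(280,265,.124))
E
python3 w.py 513.5 313.5 93 17.4
```

```text
div62 [0.5222 0.2821] div0 [0.5406 0.2244] 0.060534397705223834 end [0.5034 0.3412] 0.062044991134716336
L/R [0.4904 0.2722] [0.5546 0.2926] at300 [0.4818 0.2997] [0.5457 0.32  ]
hole [0.4869 0.3976]
lid [0.5099 0.3207]
t21.9 pos [532.5 244.  198. ] yaw_y 17.65 tilt 0.02 w 1.000 gf 0.0 F [ 1.1  0.7 -0.4]
turn 0.004 then dxyz [ 72.    2.7 105. ]
```

```bash

python3 -m crank '[[[20,0,0,0,-1],[20,0,0,0,-1],[20,0,0,0,-1],[16,1,0,0,-1],[0,0,25,0,-1],[0,0,25,0,-1],[0,0,25,0,-1],[0,0,22,0,-1],[0,0,0,0,-1],[0,0,0,0,-1]]]'>/dev/null; python3 w.py 511 318 100 17.4
python3 -m crank '[[[0,0,0,0,1],[0,0,0,0,1],[0,0,0,0,1],[0,0,0,0,1],[0,0,0,0,1],[0,0,0,0,1],[0,0,0,0,1],[0,0,0,0,1]]]' 30
python3 -m crank '[[[0,0,-10,0,1],[0,0,-20,0,1],[0,0,-30,0,1],[0,0,-30,0,1],[0,0,-20,0,1],[0,0,0,0,1],[0,0,0,0,1]]]'
python3 w.py 439 -277 200 17.4
```

```text
t22.8 pos [510.3 315.7 100.4] yaw_y 17.59 tilt 0.13 w 1.001 gf 0.0 F [0.3 0.2 0.7]
turn 0.003 then dxyz [2.  1.4 0.4]
time: 23.42
position: [0.5115, 0.3156, 0.1013]
tool_rot: [1.857, 2.534, 0.001]
ft_force: [0.3, -0.6, 1.9]
grip_width: 0.59
grip_force: 30.0
time: 24.0
position: [0.5114, 0.3157, 0.2118]
tool_rot: [1.856, 2.533, 0.002]
ft_force: [0.6, -0.4, -3.4]
grip_width: 0.59
grip_force: 30.0
t24.0 pos [511.4 315.7 211.8] yaw_y 17.54 tilt 0.09 w 0.590 gf 30.0 F [ 0.6 -0.4 -3.4]
turn 0.002 then dxyz [-544.  -246.3   11.8]
```

```bash

python3 -m crank '[[[-27.2,-12.3,0,0,1],[-27.2,-12.3,0,0,1],[-27.2,-12.3,0,0,1],[-27.2,-12.3,0,0,1],[-27.2,-12.3,0,0,1],[-27.2,-12.3,0,0,1],[-27.2,-12.3,0,0,1],[-27.2,-12.3,0,0,1],[-27.2,-12.3,0,0,1],[-27.2,-12.3,0,0,1]]]' >/dev/null
python3 -m crank '[[[-27.2,-12.3,0,0,1],[-27.2,-12.3,0,0,1],[-27.2,-12.3,0,0,1],[-27.2,-12.3,0,0,1],[-27.2,-12.3,0,0,1],[-27.2,-12.3,0,0,1],[-27.2,-12.3,0,0,1],[-27.2,-12.3,0,0,1],[-27.2,-12.3,0,0,1],[-27.2,-12.3,0,0,1]]]' >/dev/null
python3 -m crank '[[[0,0,30,0,1],[0,0,35,0,1],[0,0,35,0,1],[0,0,35,0,1],[0,0,25,0,1],[0,0,10,0,1],[0,0,0,0,1],[0,0,0,0,1],[0,0,0,0,1]]]' 
python3 w.py 439 -277 24 17.4
```

```text
time: 26.42
position: [0.4416, -0.278, 0.0425]
tool_rot: [1.855, 2.532, -0.0]
ft_force: [-0.1, -0.3, -1.7]
grip_width: 0.59
grip_force: 30.0
t26.4 pos [ 441.6 -278.    42.5] yaw_y 17.53 tilt 0.14 w 0.590 gf 30.0 F [-0.1 -0.3 -1.7]
turn 0.002 then dxyz [ 1.7 -2.2 18.5]
```

```bash

python3 -m crank '[[[0,0,5,0,1],[0,0,5,0,1],[0,0,2,0,1],[0,0,2,0,1],[0,0,0,0,1],[0,0,0,0,1]]]'; python3 -m crank '[[[0,0,3,0,1],[0,0,0,0,1],[0,0,0,0,1]]]'; python3 w.py
```

```text
time: 26.92
position: [0.4423, -0.2799, 0.0301]
tool_rot: [1.855, 2.529, -0.003]
ft_force: [-3.4, -0.6, 13.8]
grip_width: 0.593
grip_force: 30.0
time: 27.17
position: [0.4434, -0.2819, 0.0284]
tool_rot: [1.853, 2.526, -0.005]
ft_force: [-2.5, -3.5, 17.2]
grip_width: 0.589
grip_force: 30.0
t27.2 pos [ 443.4 -281.9   28.4] yaw_y 17.47 tilt 0.56 w 0.589 gf 30.0 F [-2.5 -3.5 17.2]
```

```bash

python3 -m crank '[[[0,0,0,0,-1],[0,0,0,0,-1],[0,0,0,0,-1],[0,0,0,0,-1],[0,0,0,0,-1],[0,0,-25,0,-1],[0,0,-25,0,-1],[0,0,-20,0,-1],[0,0,0,0.12,-1],[0,0,0,0.12,-1]]]' >/dev/null
python3 -m crank '[[[0,0,0,0.12,-1],[0,0,0,0.12,-1],[0,0,0,0.12,-1],[0,0,0,0.12,-1],[0,0,0,0.12,-1],[0,0,0,0.12,-1],[0,0,0,0.12,-1],[0,0,0,0.12,-1],[0,0,0,0.12,-1],[0,0,0,0.12,-1]]]' >/dev/null
python3 -m crank '[[[0,0,0,0.12,-1],[0,0,0,0,-1],[0,0,0,0,-1]]]' >/dev/null
python3 w.py 442 -278 22 -72.6; python3 shot.py w8
python3 - <<'E'
from h import *
d=load("w8.npz");h=cv2.cvtColor(d["pixels"],cv2.COLOR_RGB2HSV)
m=((h[...,1]<45)&(h[...,2]>120)).astype(np.uint8);m[260:]=0
k,l,st,c=cv2.connectedComponentsWithStats(m)
for i in range(1,k):
    if st[i,4]>300:print(st[i],c[i],wcast(d,*c[i],.054)[:2])
E
```

```text
t29.1 pos [ 440.4 -277.1   93.7] yaw_y -71.64 tilt 0.04 w 1.004 gf 0.0 F [ 0.7  0.5 -0. ]
turn 0.017 then dxyz [ 1.3  1.4 71.7]
[ 214    0  201   98 8722] [339.08220592  35.83111672] [ 0.57308858 -0.27038915]
[ 39  57  69  34 709] [66.91819464 67.99153738] [ 0.50789185 -0.09382887]
[ 265  179   77   81 4944] [301.78317152 222.71136731] [ 0.45177004 -0.28710977]
```

View pics/w8.png

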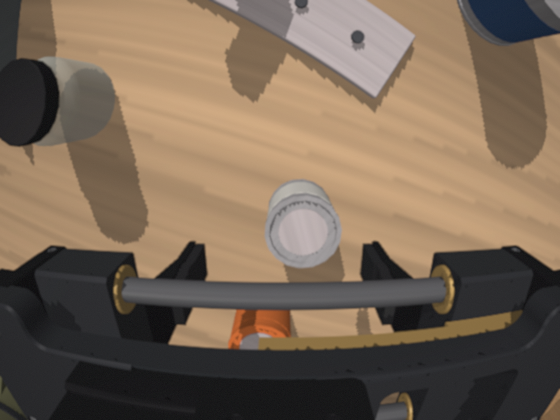

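The tin stands upright, with its lid at about (303,229), forward and to the right of the tool.

```bash
python3 -c "
from h import *
d=load('w8.npz');print(wcast(d,303,229,.054))"; python3 w.py 449 -288 22 -72.6
```

```text
[ 0.44786453 -0.2893319   0.054     ]
t29.1 pos [ 440.4 -277.1   93.8] yaw_y -71.64 tilt 0.03 w 1.001 gf 0.0 F [-0.4  0.1  0.4]
turn 0.017 then dxyz [ 5.  12.9 71.8]
```

```bash

python3 -m crank '[[[0,0,0,0.017,-1],[4.5,13,0,0,-1],[0,0,25,0,-1],[0,0,25,0,-1],[0,0,21,0,-1],[0,0,0,0,-1],[0,0,0,0,-1]]]' >/dev/null; python3 w.py
python3 -m crank '[[[0,0,0,0,1],[0,0,0,0,1],[0,0,0,0,1],[0,0,0,0,1],[0,0,0,0,1],[0,0,0,0,1],[0,0,0,0,1],[0,0,0,0,1]]]' 15; python3 w.py
python3 -m crank '[[[0,0,0,0,-1],[0,0,0,0,-1],[0,0,0,0,-1],[0,0,0,0,-1],[0,0,0,0,-1],[0,0,-25,0,-1],[0,0,-25,0,-1],[0,0,-20,0,-1],[0,0,0,-0.12,-1],[0,0,0,-0.12,-1]]]' >/dev/null
python3 -m crank '[[[0,0,0,-0.12,-1],[0,0,0,-0.12,-1],[0,0,0,-0.12,-1],[0,0,0,-0.12,-1],[0,0,0,-0.12,-1],[0,0,0,-0.12,-1],[0,0,0,-0.12,-1],[0,0,0,-0.12,-1],[0,0,0,-0.12,-1],[0,0,0,-0.12,-1]]]' >/dev/null
python3 -m crank '[[[0,0,0,-0.12,-1],[0,0,0,-0.011,-1],[0,0,0,0,-1]]]' >/dev/null;python3 w.py
```

```text
t29.7 pos [ 447.9 -287.8   22.3] yaw_y -72.78 tilt 0.16 w 0.998 gf 0.0 F [ 0.9 -0.4 -0.4]
time: 30.38
position: [0.4487, -0.2885, 0.0234]
tool_rot: [3.106, 0.469, 0.0]
ft_force: [-0.4, -0.1, 1.9]
grip_width: 0.595
grip_force: 15.0
t30.4 pos [ 448.7 -288.5   23.4] yaw_y -72.82 tilt 0.02 w 0.595 gf 15.0 F [-0.4 -0.1  1.9]
t32.3 pos [ 448.6 -288.5   92.9] yaw_y 17.03 tilt 0.01 w 1.002 gf 0.0 F [ 0.2 -0.1  0.6]
```

```bash

python3 -m crank '[[[0,0,25,-0.006,-1],[0,0,25,0,-1],[0,0,21,0,-1],[0,0,0,0,-1],[0,0,0,0,-1]]]' >/dev/null; python3 w.py
python3 -m crank '[[[0,0,0,0,1],[0,0,0,0,1],[0,0,0,0,1],[0,0,0,0,1],[0,0,0,0,1],[0,0,0,0,1],[0,0,0,0,1],[0,0,0,0,1]]]' 40
python3 -m crank '[[[0,0,-20,0,1],[0,0,-30,0,1],[0,0,-35,0,1],[0,0,-35,0,1],[0,0,-35,0,1],[0,0,-33,0,1],[0,0,0,0,1],[0,0,0,0,1]]]' >/dev/null
python3 w.py 513.7 312.5 210 17.4
```

```text
t32.7 pos [ 448.  -287.8   21.4] yaw_y 17.44 tilt 0.14 w 0.996 gf 0.0 F [ 0.2 -0.2 -0.3]
time: 33.38
position: [0.4477, -0.2892, 0.0224]
tool_rot: [-1.857, -2.533, 0.003]
ft_force: [-4.8, -0.4, 6.2]
grip_width: 0.587
grip_force: 40.0
t34.0 pos [ 450.  -288.8  211.6] yaw_y 17.55 tilt 0.24 w 0.586 gf 40.0 F [-0.1 -0.  -2.7]
turn 0.003 then dxyz [554.7 240.6   1.6]
```

```bash

python3 -m crank '[[[27.7,12,0,0,1],[27.7,12,0,0,1],[27.7,12,0,0,1],[27.7,12,0,0,1],[27.7,12,0,0,1],[27.7,12,0,0,1],[27.7,12,0,0,1],[27.7,12,0,0,1],[27.7,12,0,0,1],[27.7,12,0,0,1]]]' >/dev/null
python3 -m crank '[[[27.7,12,0,0,1],[27.7,12,0,0,1],[27.7,12,0,0,1],[27.7,12,0,0,1],[27.7,12,0,0,1],[27.7,12,0,0,1],[27.7,12,0,0,1],[27.7,12,0,0,1],[27.7,12,0,0,1],[27.7,12,0,0,1]]]' >/dev/null
python3 -m crank '[[[0,0,25,0,1],[0,0,25,0,1],[0,0,25,0,1],[0,0,15,0,1],[0,0,0,0,1],[0,0,0,0,1],[0,0,0,0,1]]]' >/dev/null
python3 w.py 513.7 312.5 93 17.4
```

```text
t36.3 pos [511.  312.6 120.9] yaw_y 17.52 tilt 0.08 w 0.587 gf 40.0 F [ 0.7  0.5 -1.7]
turn 0.002 then dxyz [-0.9  2.5 27.9]
```

```bash

python3 -m crank '[[[-0.5,2,5,0,1],[0,0,5,0,1],[0,0,4,0,1],[0,0,2,0,1],[0,0,0,0,1],[0,0,0,0,1],[0,0,0,0,1]]]' >/dev/null; python3 w.py 513.7 312.5 93 17.4; python3 ft.py
```

```text
t36.9 pos [512.7 312.3 104.2] yaw_y 17.54 tilt 0.01 w 0.592 gf 40.0 F [ 0.2  0.1 -3. ]
turn 0.002 then dxyz [-0.1  1.  11.2]
F tool [0.   0.18 2.97] T tool [-0.159  0.012  0.013] T world [ 0.059 -0.148 -0.013]
```

```bash

python3 -m crank '[[[0,0,4,0,1],[0,0,0,0,1],[0,0,0,0,1]]]' >/dev/null; python3 w.py; python3 ft.py
python3 -m crank '[[[0,0,4,0,1],[0,0,0,0,1],[0,0,0,0,1]]]' >/dev/null; python3 w.py; python3 ft.py
```

```text
t37.1 pos [512.5 312.1  99.7] yaw_y 17.54 tilt 0.03 w 0.590 gf 40.0 F [ 0.  -0.1 -3.2]
F tool [-0.12 -0.03  3.16] T tool [-0.096 -0.051  0.016] T world [-0.019 -0.107 -0.016]
t37.4 pos [512.5 312.   95.7] yaw_y 17.54 tilt 0.04 w 0.589 gf 40.0 F [ 0.4  0.3 -2.6]
F tool [0.13 0.46 2.61] T tool [-0.111  0.016  0.027] T world [ 0.048 -0.101 -0.027]
```

```bash

python3 -m crank '[[[0,0,2.5,0,1],[0,0,0,0,1],[0,0,0,0,1]]]' >/dev/null; python3 w.py
python3 -m crank '[[[0,0,0,0,-1],[0,0,0,0,-1],[0,0,0,0,-1],[0,0,0,0,-1],[0,0,0,0,-1],[0,0,-10,0,-1],[0,0,-30,0,-1],[0,0,-35,0,-1],[0,0,-30,0,-1],[0,0,0,0,-1]]]' 20 >/dev/null
python3 -m crank '[[[-20,0,0,0,-1],[-20,0,0,0,-1],[-20,0,0,0,-1],[-15,0,0,0,-1],[0,0,0,0,-1],[0,0,0,0,-1],[0,0,0,0,-1],[0,0,0,0,-1]]]'>/dev/null; python3 w.py
python3 shot.py w9; python3 - <<'E'
from h import *
d=load('w9.npz');h=cv2.cvtColor(d["pixels"],cv2.COLOR_RGB2GRAY)
for n in("w7","w9"):
    g=cv2.medianBlur(cv2.cvtColor(load(n+".npz")["pixels"],cv2.COLOR_RGB2GRAY),3)
    c=cv2.HoughCircles(g[60:190,240:330],cv2.HOUGH_GRADIENT,1,20,param1=120,param2=15,minRadius=28,maxRadius=40)
    print(n,None if c is None else c[0][:3]+[240,60,0])
    for x in (c[0][:1] if c is not None else []): print(wcast(load(n+".npz"),x[0]+240,x[1]+60,.124))
E
```

```text
t37.6 pos [512.6 312.1  93.3] yaw_y 17.53 tilt 0.02 w 0.589 gf 40.0 F [ 0.6  0.9 -2.1]
t39.1 pos [534.4 242.5 198.8] yaw_y 17.67 tilt 0.05 w 1.000 gf 0.0 F [-0.4 -0.5 -0. ]
w7 [[284.5        109.5         33.79999924]
 [287.5        130.5         33.79999924]]
[0.5084757 0.3207361 0.124    ]
w9 [[283.5 119.5  36. ]]
[0.51206904 0.31191777 0.124     ]
```

Both tins are in place. Next I measure the plate with masks and turn towards it.

```bash

python3 -m crank '[[[0,0,0,-0.12,-1],[0,0,0,-0.12,-1],[0,0,0,-0.12,-1],[0,0,0,-0.12,-1],[0,0,0,-0.12,-1],[0,0,0,-0.12,-1],[0,0,0,-0.12,-1],[0,0,0,-0.12,-1],[0,0,0,-0.066,-1],[0,0,0,0,-1]]]' >/dev/null
cat > plate.py <<'E'
from h import *;from bench import get_image
np.set_printoptions(precision=4,suppress=True)
for n in("top","scene"):
    d=get_image(n);np.savez(n+"5.npz",**d);h=cv2.cvtColor(d["pixels"],cv2.COLOR_RGB2HSV)
    m=((h[...,1]<50)&(h[...,2]>130)).astype(np.uint8);m=cv2.morphologyEx(m,cv2.MORPH_CLOSE,np.ones((5,5)))
    k,l,st,c=cv2.connectedComponentsWithStats(m)
    for i in range(1,k):
        if st[i,4]<1000: continue
        P=np.argwhere(l==i)[:,::-1].astype(np.float32)
        Q=np.array([cast(d,*p,.010)[:2]*1000 for p in P],np.float32);r=cv2.minAreaRect(Q)
        print(n,st[i],"plate rect",r)
    br=((h[...,0]<14)&(h[...,1]>110)&(h[...,2]<120)).astype(np.uint8)
    k,l,st,c=cv2.connectedComponentsWithStats(br)
    for i in range(1,k):
        if st[i,4]>60: print(n,"brown",st[i],cast(d,*c[i],.066)[:2])
E
python3 plate.py; python3 w.py 616.5 -184 150 76.4
```

```text
top [ 286  168   60   35 1192] plate rect ((632.5222778320312, -122.20733642578125), (155.95912170410156, 61.64117431640625), 76.1397933959961)
top brown [339 174  12  24 191] [ 0.6152 -0.1824]
scene [ 212  193   34   54 1195] plate rect ((632.38037109375, -118.86454772949219), (162.44679260253906, 63.552833557128906), 76.10560607910156)
scene [ 241  230  148  172 9223] plate rect ((558.1349487304688, 198.30319213867188), (179.84988403320312, 443.88580322265625), 15.276633262634277)
scene brown [482   0  52  32 320] [-0.7066 -0.4094]
scene brown [548   0  12  19  75] [-0.8533 -0.3397]
scene brown [546  14  14  18  78] [-0.772  -0.2721]
scene brown [535  34  25  17  74] [-0.6435 -0.2061]
scene brown [541 142  19  27 137] [-0.2229  0.171 ]
scene brown [210 182  24  15 253] [ 0.6185 -0.1739]
t40.1 pos [534.9 241.5 198.5] yaw_y 76.27 tilt 0.03 w 1.000 gf 0.0 F [-0.5  0.2 -0.1]
turn -0.002 then dxyz [-179.4 -394.4   48.5]
```

```bash

python3 -m crank '[[[-15,-33,0,0,-1],[-15,-33,0,0,-1],[-15,-33,0,0,-1],[-15,-33,0,0,-1],[-15,-33,0,0,-1],[-15,-33,0,0,-1],[-15,-33,0,0,-1],[-15,-33,0,0,-1],[-15,-33,0,0,-1],[-15,-33,0,0,-1]]]' >/dev/null
python3 -m crank '[[[-15,-33,10,0,-1],[-14,-31,20,0,-1],[0,0,18,0,-1],[0,0,0,0,-1],[0,0,0,0,-1],[0,0,0,0,-1]]]' >/dev/null
python3 plate.py; python3 w.py 617 -183 35 76.1
```

```text
top [ 286  168   61   35 1174] plate rect ((632.0545043945312, -123.216796875), (158.450439453125, 62.82591247558594), 76.49443054199219)
top [ 122  189  106   59 1875] plate rect ((555.4380493164062, 241.40255737304688), (70.74308776855469, 271.06915283203125), 17.432912826538086)
top brown [339 178  11  20 160] [ 0.6107 -0.1813]
scene [ 212  193   34   54 1193] plate rect ((632.4452514648438, -118.60235595703125), (161.9065399169922, 63.552833557128906), 76.10560607910156)
scene [ 241  252  148  149 8372] plate rect ((552.1123657226562, 222.36569213867188), (169.2465362548828, 389.3179931640625), 17.33938217163086)
scene brown [365   0  31  37 701] [-0.2524 -0.6475]
scene brown [396   0   9  27  67] [-0.3302 -0.6214]
scene brown [481   0  54  35 324] [-0.705  -0.4086]
scene brown [549   0  11  19  83] [-0.8523 -0.3386]
scene brown [546  16  14  16  81] [-0.7685 -0.2727]
scene brown [411  38  17  31 172] [-0.2232 -0.3754]
scene brown [535  39  25  19  98] [-0.6296 -0.1884]
scene brown [541 144  19  26 128] [-0.2222  0.171 ]
scene brown [210 182  24  15 255] [ 0.6184 -0.1738]
t41.5 pos [ 616.9 -182.6  152.4] yaw_y 76.46 tilt 0.14 w 1.000 gf 0.0 F [-0.3  0.1  0.1]
turn 0.006 then dxyz [ -0.2  -0.4 117.4]
```

```bash

python3 -m crank '[[[0,0,30,0.005,-1],[0,0,30,0,-1],[0,0,30,0,-1],[0,0,18,0,-1],[0,0,8,0,-1],[0,0,0,0,-1],[0,0,0,0,-1]]]' ; python3 w.py 617 -183 35 76.1
python3 -m crank '[[[0,0,0,0,1],[0,0,0,0,1],[0,0,0,0,1],[0,0,0,0,1],[0,0,0,0,1],[0,0,0,0,1],[0,0,0,0,1],[0,0,0,0,1],[0,0,0,0,1]]]' 40; python3 w.py
```

```text
time: 42.13
position: [0.6169, -0.1839, 0.036]
tool_rot: [0.38, 3.117, -0.0]
ft_force: [0.5, 0.1, -0.6]
grip_width: 1.001
grip_force: 0.0
t42.1 pos [ 616.9 -183.9   36. ] yaw_y 76.08 tilt 0.10 w 1.001 gf 0.0 F [ 0.5  0.1 -0.6]
turn -0.000 then dxyz [0.2 0.9 1. ]
time: 42.88
position: [0.6159, -0.1845, 0.0345]
tool_rot: [-0.382, -3.118, 0.0]
ft_force: [0.6, 0.0, 0.9]
grip_width: 0.401
grip_force: 0.0
t42.9 pos [ 615.9 -184.5   34.5] yaw_y 76.03 tilt 0.01 w 0.401 gf 0.0 F [0.6 0.  0.9]
```

Still closing (a 24 mm bar means 0.276).

```bash

python3 -m crank '[[[0,0,0,0,1],[0,0,0,0,1],[0,0,0,0,1],[0,0,0,0,1],[0,0,0,0,1],[0,0,0,0,1]]]' 40; 
python3 -m crank '[[[0,0,-10,0,1],[0,0,-25,0,1],[0,0,-30,0,1],[0,0,-35,0,1],[0,0,-35,0,1],[0,0,-35,0,1],[0,0,-20,0,1],[0,0,-10,0,1],[0,0,0,0,1],[0,0,0,0,1]]]'; python3 w.py 543 224 235 107.4; python3 ft.py
```

```text
time: 43.38
position: [0.616, -0.1842, 0.0345]
tool_rot: [-0.382, -3.118, -0.0]
ft_force: [-0.3, 0.3, -1.3]
grip_width: 0.277
grip_force: 40.0
time: 44.22
position: [0.6154, -0.1847, 0.2335]
tool_rot: [-0.382, -3.117, 0.001]
ft_force: [-0.2, -0.6, -4.9]
grip_width: 0.269
grip_force: 40.0
t44.2 pos [ 615.4 -184.7  233.5] yaw_y 76.03 tilt 0.09 w 0.269 gf 40.0 F [-0.2 -0.6 -4.9]
turn -0.548 then dxyz [-53.1 411.6  -1.5]
F tool [ 0.09 -0.6   4.95] T tool [-0.11  -0.072 -0.005] T world [ 0.089 -0.096  0.005]
```

```bash

python3 -m crank '[[[0,0,0,-0.08,1],[0,0,0,-0.08,1],[0,0,0,-0.08,1],[0,0,0,-0.08,1],[0,0,0,-0.08,1],[0,0,0,-0.08,1],[0,0,0,-0.068,1],[0,0,0,0,1],[0,0,0,0,1]]]' >/dev/null; python3 w.py 541.5 224 235 107.4
python3 -m crank '[[[-4,30,0,0,1],[-4,30,0,0,1],[-4,30,0,0,1],[-4,30,0,0,1],[-4,30,0,0,1],[-4,30,0,0,1],[-4,30,0,0,1],[-4,30,0,0,1],[-4,30,0,0,1],[-4,30,0,0,1]]]' >/dev/null
python3 -m crank '[[[-4,30,0,0,1],[-4,30,0,0,1],[-4,25,0,0,1],[-2,18,0,0,1],[0,5,0,0,1],[0,0,0,0,1],[0,0,0,0,1],[0,0,0,0,1]]]' >/dev/null; python3 w.py 541.5 224 235 107.4
```

```text
t45.0 pos [ 615.  -184.6  232.4] yaw_y 107.33 tilt 0.19 w 0.273 gf 40.0 F [ 0.2  0.  -3.8]
turn -0.001 then dxyz [-52.1 411.9  -2.6]
t46.5 pos [546.  218.9 233.9] yaw_y 107.25 tilt 0.10 w 0.271 gf 40.0 F [-0.3  0.2 -4. ]
turn -0.003 then dxyz [ 2.8  6.2 -1.1]
```

```bash

python3 -m crank '[[[2.5,6,0,-0.003,1],[0,0,12,0,1],[0,0,12,0,1],[0,0,8,0,1],[0,0,4,0,1],[0,0,0,0,1],[0,0,0,0,1],[0,0,0,0,1]]]' >/dev/null; python3 w.py 541.5 224 190 107.4; python3 ft.py
```

```text
t47.1 pos [541.3 226.1 198.8] yaw_y 107.60 tilt 0.03 w 0.271 gf 40.0 F [ 0.   0.1 -2.8]
turn 0.003 then dxyz [ 0.5 -2.1  8.8]
F tool [-0.06  0.13  2.85] T tool [-0.095 -0.182 -0.001] T world [ 0.146 -0.145  0.001]
```

```bash

python3 -m crank '[[[0,-2,4,0.003,1],[0,0,5,0,1],[0,0,5,0,1],[0,0,0,0,1],[0,0,0,0,1]]]' >/dev/null; python3 w.py 541.5 224 190 107.4; python3 ft.py
python3 -m crank '[[[0,0,5,0,1],[0,0,5,0,1],[0,0,0,0,1],[0,0,0,0,1]]]' >/dev/null; python3 w.py; python3 ft.py
```

```text
t47.5 pos [541.4 223.9 184. ] yaw_y 107.44 tilt 0.05 w 0.272 gf 40.0 F [ 0.3  0.7 -2.5]
turn 0.001 then dxyz [-0.1  0.1 -6. ]
F tool [-0.49  0.62  2.48] T tool [-0.05  -0.192 -0.016] T world [ 0.106 -0.168  0.016]
t47.9 pos [541.5 224.1 174.1] yaw_y 107.44 tilt 0.04 w 0.277 gf 40.0 F [ 0.3  0.6 -3.5]
F tool [-0.5   0.44  3.49] T tool [-0.242 -0.169  0.015] T world [ 0.282 -0.089 -0.015]
```

```bash

python3 -m crank '[[[0,0,4,0,1],[0,0,4,0,1],[0,0,0,0,1],[0,0,0,0,1]]]' >/dev/null; python3 w.py; python3 ft.py
python3 -m crank '[[[0,0,4,0,1],[0,0,3,0,1],[0,0,0,0,1],[0,0,0,0,1]]]' >/dev/null; python3 w.py; python3 ft.py
```

```text
t48.2 pos [541.9 224.  166.3] yaw_y 107.43 tilt 0.01 w 0.271 gf 40.0 F [ 1.5  0.9 -4.3]
F tool [-1.72  0.39  4.34] T tool [-0.085 -0.431 -0.016] T world [ 0.21  -0.386  0.016]
t48.5 pos [541.7 223.9 159. ] yaw_y 107.43 tilt 0.01 w 0.270 gf 40.0 F [ 1.4  0.3 -4.2]
F tool [-1.42 -0.11  4.16] T tool [-0.09  -0.512 -0.01 ] T world [ 0.239 -0.462  0.01 ]
```

```bash

python3 -m crank '[[[0,0,3,0,1],[0,0,3,0,1],[0,0,0,0,1],[0,0,0,0,1]]]' >/dev/null; python3 w.py; python3 ft.py
python3 -m crank '[[[0,0,3,0,1],[0,0,3,0,1],[0,0,0,0,1],[0,0,0,0,1]]]' >/dev/null; python3 w.py; python3 ft.py
```

```text
t48.9 pos [541.9 224.  154.2] yaw_y 107.42 tilt 0.04 w 0.270 gf 40.0 F [-1.4 -1.2  4.9]
F tool [ 1.7  -0.72 -4.85] T tool [0.127 0.167 0.013] T world [-0.171  0.121 -0.013]
t49.2 pos [541.9 224.  148.7] yaw_y 107.42 tilt 0.05 w 0.270 gf 40.0 F [-1.6 -2.7  8.7]
F tool [ 2.29 -2.1  -8.72] T tool [0.217 0.499 0.005] T world [-0.356  0.411 -0.005]
```

```bash

python3 -m crank '[[[0,0,2,0,1],[0,0,0,0,1],[0,0,0,0,1]]]' >/dev/null; python3 w.py; python3 ft.py
python3 -m crank '[[[0,0,2,0,1],[0,0,0,0,1],[0,0,0,0,1]]]' >/dev/null; python3 w.py; python3 ft.py
python3 -m crank '[[[0,0,2,0,1],[0,0,0,0,1],[0,0,0,0,1]]]' >/dev/null; python3 w.py; python3 ft.py
```

```text
t49.5 pos [542.  224.1 147. ] yaw_y 107.42 tilt 0.06 w 0.272 gf 40.0 F [-2.3 -3.2  9.5]
F tool [ 3.12 -2.33 -9.53] T tool [0.246 0.58  0.046] T world [-0.408  0.48  -0.047]
t49.7 pos [542.2 224.1 146.4] yaw_y 107.40 tilt 0.11 w 0.272 gf 40.0 F [-4.9 -5.3 18.3]
F tool [  6.29  -3.61 -18.26] T tool [ 0.451  1.193 -0.017] T world [-0.787  1.004  0.014]
t50.0 pos [542.6 224.3 146.4] yaw_y 107.39 tilt 0.19 w 0.274 gf 40.0 F [-6.6 -6.8 29. ]
F tool [  8.25  -4.57 -28.97] T tool [ 8.480e-01  2.059e+00 -1.000e-03] T world [-1.424  1.711 -0.007]
```

```bash

python3 -m crank '[[[0,0,0,0,1],[0,0,0,0,1],[0,0,0,0,1],[0,0,-3,0,1],[0,0,0,0,1],[0,0,0,0,1]]]' >/dev/null; python3 w.py
python3 -m crank '[[[0,0,0,0,0],[0,0,0,0,0],[0,0,0,0,0],[0,0,0,0,0],[0,0,0,0,0],[0,0,0,0,0]]]'
python3 -m crank '[[[0,0,-15,0,0],[0,0,-25,0,0],[0,0,-25,0,0],[0,0,-10,0,0],[0,0,0,0,0],[0,0,0,0,0],[0,0,0,0,0]]]'
python3 w.py
```

```text
t50.5 pos [542.  224.1 146.4] yaw_y 107.41 tilt 0.09 w 0.276 gf 40.0 F [-3.1 -3.3 11.2]
time: 50.97
position: [0.5416, 0.224, 0.1442]
tool_rot: [0.476, -3.105, 0.0]
ft_force: [-0.2, -0.8, -0.1]
grip_width: 0.494
grip_force: 0.0
time: 51.55
position: [0.5413, 0.2235, 0.2185]
tool_rot: [0.476, -3.104, 0.001]
ft_force: [0.1, 0.6, -0.6]
grip_width: 0.499
grip_force: 0.0
t51.5 pos [541.3 223.5 218.5] yaw_y 107.42 tilt 0.10 w 0.499 gf 0.0 F [ 0.1  0.6 -0.6]
```

```bash
python3 w.py 467 127.5 200 107.4
python3 -m crank '[[[25,-16,0,0,0],[25,-16,0,0,0],[25,-16,0,0,0],[25,-16,0,0,0],[0,-6,0,0,0],[0,0,0,0,0],[0,0,0,0,0],[0,0,0,0,0]]]' >/dev/null; python3 w.py 467 127.5 105 107.4; python3 shot.py w10
python3 - <<'E'
from h import *;from bench import get_image
s=get_image("scene");np.savez("scene6.npz",**s);t=get_image("top");np.savez("top6.npz",**t);w=load("w10.npz")["pixels"]
cv2.imwrite("pics/f.png",np.vstack([np.hstack([cv2.resize(s["pixels"][210:390,240:450],(400,343),interpolation=cv2.INTER_CUBIC),cv2.resize(t["pixels"][150:300,75:250],(400,343),interpolation=cv2.INTER_CUBIC)]),np.hstack([w[20:260,80:480],np.zeros((240,400,3),np.uint8)])])[:,:,::-1])
E
```

```text
t51.5 pos [541.3 223.5 218.5] yaw_y 107.42 tilt 0.10 w 0.499 gf 0.0 F [ 0.1  0.6 -0.6]
turn 0.000 then dxyz [ 99.6 -69.4  18.5]
t52.2 pos [469.  130.9 219.6] yaw_y 107.58 tilt 0.24 w 0.497 gf 0.0 F [-0.5  0.1 -0.3]
turn 0.003 then dxyz [  2.9  -2.6 114.6]
```

View pics/f.png

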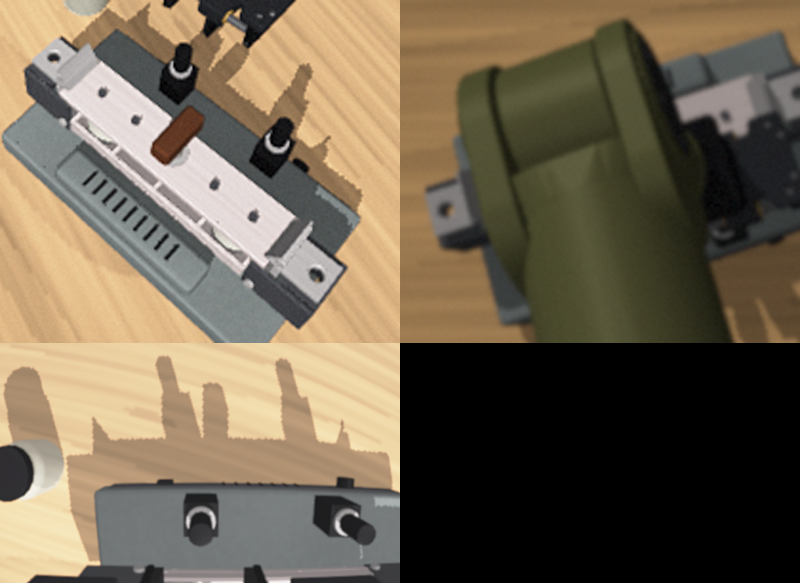

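The plate lies level under both upright catches. The right pin's grip top is at wrist pixel (280,205) and its collar at about (281,197).

```bash
python3 -c "
from h import *
d=load('w10.npz')
print(wcast(d,280,205,.143),wcast(d,281,199,.1),wcast(d,430,187,.143))
for z,u0,v0 in((0.1,281,199),):
  g=d['pixels'][170:230,255:310].astype(int).sum(2)
  b=(g<120);ys,xs=np.nonzero(b[25:50]);print('dark grip',xs.mean()+255,ys.mean()+195)
"
python3 w.py 467 127.5 105 107.4
```

```text
[0.46065558 0.12456476 0.143     ] [0.46696732 0.12718101 0.1       ] [0.40983781 0.23541967 0.143     ]
dark grip 279.8429752066116 198.2396694214876
t52.4 pos [468.8 131.7 219.6] yaw_y 107.69 tilt 0.33 w 0.498 gf 0.0 F [-0.4  0.6 -0.1]
turn 0.005 then dxyz [  2.9  -3.5 114.6]
```

```bash

python3 -m crank '[[[2.5,-3.5,0,0.004,0],[0,0,25,0,0],[0,0,25,0,0],[0,0,25,0,0],[0,0,15,0,0],[0,0,0,0,0],[0,0,0,0,0],[0,0,0,0,0]]]' >/dev/null; python3 w.py 467 127.5 106 107.4; python3 ft.py
```

```text
t53.0 pos [468.2 126.3 131. ] yaw_y 107.28 tilt 0.08 w 0.502 gf 0.0 F [ 0.5  0.3 -0.5]
turn -0.002 then dxyz [ 0.8  1.5 25. ]
F tool [-0.58  0.14  0.5 ] T tool [-0.058 -0.158 -0.065] T world [ 0.102 -0.133  0.065]
```

```bash

python3 -m crank '[[[0.5,1,10,-0.001,0],[0,0,10,0,0],[0,0,4,0,0],[0,0,0,0,0],[0,0,0,0,0],[0,0,0,0,0]]]' >/dev/null; python3 w.py 467 127.5 106 107.4; python3 ft.py
python3 -m crank '[[[0,0,0,0,1],[0,0,0,0,1],[0,0,0,0,1],[0,0,0,0,1],[0,0,0,0,1],[0,0,0,0,1],[0,0,0,0,1],[0,0,0,0,1]]]' 20 >/dev/null;python3 w.py; python3 ft.py
```

```text
t53.5 pos [467.  126.4 106.2] yaw_y 107.30 tilt 0.01 w 0.498 gf 0.0 F [-0.1 -0.5  0.7]
turn -0.002 then dxyz [-0.4  1.1  0.2]
F tool [ 0.25 -0.45 -0.74] T tool [-0.033 -0.184 -0.005] T world [ 0.086 -0.166  0.005]
t54.2 pos [466.9 126.3 106.2] yaw_y 107.29 tilt 0.00 w 0.223 gf 20.0 F [-0.5  0.   1.2]
F tool [ 0.5   0.18 -1.23] T tool [-0.218 -0.113  0.048] T world [ 0.242 -0.043 -0.048]
```

```bash

python3 -m crank '[[[0,0,-10,0,1],[0,0,-25,0,1],[0,0,-30,0,1],[0,0,-30,0,1],[0,0,-30,0,1],[0,0,0,0,1],[0,0,0,0,1],[0,0,0,0,1]]]' >/dev/null; python3 w.py 596.8 47.8 230 107.4; python3 ft.py
```

```text
t54.9 pos [466.5 125.8 230.6] yaw_y 107.27 tilt 0.08 w 0.222 gf 20.0 F [-0.5  0.4 -1.5]
turn -0.002 then dxyz [-101.1 -113.4    0.6]
F tool [0.35 0.53 1.46] T tool [-0.094 -0.131  0.021] T world [ 0.129 -0.097 -0.021]
```

```bash

python3 -m crank '[[[-20,-22,0,-0.002,1],[-20,-23,0,0,1],[-20,-23,0,0,1],[-20,-23,0,0,1],[-20,-22,0,0,1],[0,0,0,0,1],[0,0,0,0,1],[0,0,0,0,1]]]' >/dev/null; python3 w.py 596.8 47.8 182 107.4
python3 -m crank '[[[0,0,18,0,1],[0,0,18,0,1],[0,0,9,0,1],[0,0,0,0,1],[0,0,0,0,1],[0,0,0,0,1]]]' >/dev/null; python3 w.py 596.8 47.8 182 107.4; python3 ft.py; python3 shot.py w11
```

```text
t55.5 pos [594.8  49.4 229.3] yaw_y 107.51 tilt 0.24 w 0.226 gf 20.0 F [ 0.3  0.3 -0.2]
turn 0.002 then dxyz [-1.4 -2.2 47.3]
t56.0 pos [596.2  48.7 187. ] yaw_y 107.44 tilt 0.06 w 0.225 gf 20.0 F [-0.1  0.   0.4]
turn 0.001 then dxyz [-0.3 -1.1  5. ]
F tool [ 0.11  0.04 -0.44] T tool [-0.111 -0.174 -0.009] T world [ 0.158 -0.133  0.01 ]
```

```bash

python3 -m crank '[[[0,-1,4,0,1],[0,0,4,0,1],[0,0,4,0,1],[0,0,4,0,1],[0,0,0,0,1],[0,0,0,0,1],[0,0,0,0,1]]]' >/dev/null; python3 w.py 596.8 47.8 127 107.4; python3 ft.py
python3 -m crank '[[[0,0,4,0,1],[0,0,4,0,1],[0,0,4,0,1],[0,0,4,0,1],[0,0,0,0,1],[0,0,0,0,1],[0,0,0,0,1]]]' >/dev/null; python3 w.py 596.8 47.8 127 107.4; python3 ft.py
```

```text
t56.7 pos [596.4  47.4 170. ] yaw_y 107.41 tilt 0.01 w 0.225 gf 20.0 F [-0.5 -0.6 -0.6]
turn 0.000 then dxyz [-0.5  0.3 43. ]
F tool [ 0.62 -0.44  0.56] T tool [-0.058 -0.179 -0.053] T world [ 0.109 -0.154  0.053]
t57.2 pos [596.4  47.3 154.1] yaw_y 107.41 tilt 0.01 w 0.222 gf 20.0 F [ 0.2  0.3 -1.4]
turn 0.000 then dxyz [-0.5  0.3 27.1]
F tool [-0.3   0.21  1.41] T tool [-0.077 -0.202  0.01 ] T world [ 0.134 -0.169 -0.01 ]
```

```bash

python3 -m crank '[[[0,0,6,0,1],[0,0,6,0,1],[0,0,6,0,1],[0,0,5,0,1],[0,0,3,0,1],[0,0,1,0,1],[0,0,0,0,1],[0,0,0,0,1],[0,0,0,0,1]]]' >/dev/null; python3 w.py 596.8 47.8 127 107.4; python3 ft.py
```

```text
t58.0 pos [596.4  47.2 127. ] yaw_y 107.40 tilt 0.01 w 0.228 gf 20.0 F [-0.1 -0.9  0.1]
turn 0.000 then dxyz [-0.6  0.4  0. ]
F tool [ 0.37 -0.8  -0.14] T tool [ 0.028 -0.047 -0.01 ] T world [-0.013 -0.053  0.01 ]
```

```bash

python3 -m crank '[[[0,0,0,0,0.46],[0,0,0,0,0.46],[0,0,0,0,0.46],[0,0,0,0,0.46]]]'; python3 ft.py
python3 -m crank '[[[0,0,-8,0,0.46],[0,0,-15,0,0.46],[0,0,-20,0,0.46],[0,0,-25,0,0.46],[0,0,-25,0,0.3],[0,0,-7,0,0],[0,0,0,0,0],[0,0,0,0,0]]]'; python3 w.py 424.9 260.3 225 107.4; python3 ft.py
```

```text
time: 58.33
position: [0.5963, 0.0475, 0.127]
tool_rot: [0.476, -3.105, -0.0]
ft_force: [0.1, 0.4, 0.0]
grip_width: 0.266
grip_force: 0.0
F tool [-0.24  0.34 -0.03] T tool [-0.099 -0.105 -0.05 ] T world [ 0.126 -0.07   0.05 ]
time: 59.0
position: [0.5965, 0.0473, 0.2274]
tool_rot: [-0.475, 3.105, -0.001]
ft_force: [-0.2, 0.3, -1.2]
grip_width: 0.462
grip_force: 0.0
t59.0 pos [596.5  47.3 227.4] yaw_y 107.40 tilt 0.05 w 0.462 gf 0.0 F [-0.2  0.3 -1.2]
turn 0.000 then dxyz [100.  254.5   2.4]
F tool [0.13 0.38 1.21] T tool [-0.036 -0.091 -0.014] T world [ 0.062 -0.076  0.014]
```

```bash

python3 -m crank '[[[10,25.4,0,0,0],[10,25.4,0,0,0],[10,25.4,0,0,0],[10,25.4,0,0,0],[10,25.4,0,0,0],[10,25.4,0,0,0],[10,25.4,0,0,0],[10,25.4,0,0,0],[10,25.4,0,0,0],[10,25.4,0,0,0]]]' >/dev/null
python3 -m crank '[[[0,0,25,0,0],[0,0,25,0,0],[0,0,20,0,0],[0,0,8,0,0],[0,0,0,0,0],[0,0,0,0,0],[0,0,0,0,0]]]' >/dev/null; python3 w.py 425 259.9 106 107.4; python3 ft.py; python3 shot.py w12
```

```text
t60.4 pos [425.4 260.2 149.9] yaw_y 107.40 tilt 0.06 w 0.498 gf 0.0 F [-0.1  0.2  0.6]
turn -0.000 then dxyz [ 0.5 -0.1 43.9]
F tool [ 0.04  0.18 -0.64] T tool [-0.103 -0.179  0.024] T world [ 0.152 -0.14  -0.024]
```

```bash

python3 -m crank '[[[0.5,0,12,0,0],[0,0,12,0,0],[0,0,12,0,0],[0,0,7,0,0],[0,0,0,0,0],[0,0,0,0,0],[0,0,0,0,0]]]' >/dev/null; python3 w.py 425 259.9 106 107.4; python3 ft.py
python3 -m crank '[[[0,0,0,0,1],[0,0,0,0,1],[0,0,0,0,1],[0,0,0,0,1],[0,0,0,0,1],[0,0,0,0,1],[0,0,0,0,1],[0,0,0,0,1]]]' 20 >/dev/null;python3 w.py; python3 ft.py
python3 -m crank '[[[0,0,-10,0,1],[0,0,-25,0,1],[0,0,-30,0,1],[0,0,-30,0,1],[0,0,-30,0,1],[0,0,0,0,1],[0,0,0,0,1],[0,0,0,0,1]]]' >/dev/null; python3 w.py 487 398.7 230 107.4; python3 ft.py
```

```text
t61.0 pos [424.5 260.  106.2] yaw_y 107.43 tilt 0.02 w 0.502 gf 0.0 F [-0.4  0.5  0.4]
turn 0.001 then dxyz [-0.5 -0.2  0.2]
F tool [ 0.19  0.59 -0.36] T tool [-0.071 -0.176 -0.104] T world [ 0.121 -0.147  0.104]
t61.7 pos [424.6 259.8 106.3] yaw_y 107.41 tilt 0.01 w 0.224 gf 20.0 F [-0.1  0.1  2.1]
F tool [ 0.09  0.16 -2.09] T tool [-0.129 -0.131  0.011] T world [ 0.162 -0.086 -0.011]
t62.4 pos [424.2 259.1 230.7] yaw_y 107.39 tilt 0.08 w 0.223 gf 20.0 F [-0.7 -0.3 -1. ]
turn -0.000 then dxyz [-101.7  114.4    0.7]
F tool [ 0.76 -0.06  1.  ] T tool [-0.077 -0.14  -0.045] T world [ 0.116 -0.111  0.045]
```

```bash

python3 -m crank '[[[-20,23,0,0,1],[-20,23,0,0,1],[-20,23,0,0,1],[-20,23,0,0,1],[-20.5,22,0,0,1],[0,0,0,0,1],[0,0,0,0,1],[0,0,0,0,1]]]' >/dev/null
python3 -m crank '[[[0,0,18,0,1],[0,0,18,0,1],[0,0,9,0,1],[0,0,0,0,1],[0,0,0,0,1],[0,0,0,0,1]]]' >/dev/null; python3 w.py 486.2 398.5 182 107.4; python3 ft.py
```

```text
t63.5 pos [486.8 398.1 187.1] yaw_y 107.35 tilt 0.07 w 0.225 gf 20.0 F [-0.7  0.6 -1.1]
turn -0.001 then dxyz [0.4 0.5 5.1]
F tool [0.46 0.74 1.08] T tool [-0.06  -0.167  0.005] T world [ 0.107 -0.141 -0.005]
```

```bash

python3 -m crank '[[[0.4,0.4,4,0,1],[0,0,4,0,1],[0,0,4,0,1],[0,0,4,0,1],[0,0,0,0,1],[0,0,0,0,1],[0,0,0,0,1]]]' >/dev/null; python3 w.py 486.2 398.5 127 107.4; python3 ft.py
python3 -m crank '[[[0,0,4,0,1],[0,0,4,0,1],[0,0,4,0,1],[0,0,4,0,1],[0,0,0,0,1],[0,0,0,0,1],[0,0,0,0,1]]]' >/dev/null; python3 w.py 486.2 398.5 127 107.4; python3 ft.py
```

```text
t64.1 pos [485.7 398.8 170. ] yaw_y 107.41 tilt 0.02 w 0.221 gf 20.0 F [-0.1  0.6 -1. ]
turn 0.000 then dxyz [-0.4 -0.4 43. ]
F tool [-0.09  0.55  0.96] T tool [-0.036 -0.229 -0.037] T world [ 0.103 -0.208  0.037]
t64.7 pos [485.8 398.8 154.1] yaw_y 107.40 tilt 0.01 w 0.223 gf 20.0 F [-0.8  1.3 -0.9]
turn 0.000 then dxyz [-0.3 -0.4 27.1]
F tool [0.35 1.5  0.91] T tool [-0.068 -0.099 -0.004] T world [ 0.095 -0.074  0.004]
```

```bash

python3 -m crank '[[[0,0,6,0,1],[0,0,6,0,1],[0,0,6,0,1],[0,0,5,0,1],[0,0,3,0,1],[0,0,1,0,1],[0,0,0,0,1],[0,0,0,0,1],[0,0,0,0,1]]]' >/dev/null; python3 w.py; python3 ft.py
python3 -m crank '[[[0,0,0,0,0.46],[0,0,0,0,0.46],[0,0,0,0,0.46],[0,0,0,0,0.46]]]' >/dev/null; python3 w.py
python3 -m crank '[[[0,0,-8,0,0.46],[0,0,-15,0,0.46],[0,0,-20,0,0.46],[0,0,-25,0,0.46],[0,0,-25,0,0.3],[0,0,-17,0,0],[0,0,0,0,0],[0,0,0,0,0]]]'>/dev/null; python3 w.py; python3 ft.py
```

```text
t65.5 pos [485.7 398.9 127.1] yaw_y 107.41 tilt 0.02 w 0.221 gf 20.0 F [-0.9 -0.1  0.4]
F tool [ 0.92  0.18 -0.39] T tool [-0.141  0.008  0.039] T world [ 0.132  0.05  -0.039]
t65.8 pos [485.9 398.6 127. ] yaw_y 107.39 tilt 0.01 w 0.268 gf 0.0 F [ 0.1  0.1 -0.2]
t66.5 pos [486.1 399.6 239.3] yaw_y 107.41 tilt 0.18 w 0.461 gf 0.0 F [ 0.4  0.8 -0.2]
F tool [-0.62  0.62  0.16] T tool [-0.104 -0.174  0.024] T world [ 0.152 -0.135 -0.023]
```

```bash

python3 -m crank '[[[10,-30,0,0,0],[10,-30,0,0,0],[10,-30,0,0,0],[10,-30,0,0,0],[10,-30,0,0,0],[10,-30,0,0,0],[10,-30,0,0,0],[10,-30,0,0,0],[10,-30,0,0,0],[10,-30,0,0,0]]]' >/dev/null
python3 -m crank '[[[0,-30,0,0,0],[0,-30,0,0,0],[0,-30,0,0,0],[0,-30,0,0,0],[0,-30,0,0,0],[0,-30,0,0,0],[0,-30,0,0,0],[0,0,0,0,0],[0,0,0,0,0]]]' >/dev/null
python3 - <<'E'
from h import *;from bench import get_image
np.set_printoptions(precision=1,suppress=True)
D={n:get_image(n) for n in("scene","top")}
for nm,p in(("R",(.597,.0485)),("L",(.487,.3995))):
    for n,d in D.items():
        b=proj(d,[*p,.123]);t=proj(d,[*p,.164]);g=d["pixels"].astype(int).sum(2)
        c=(b+t)/2;x0,y0=np.round(c).astype(int);W=g[y0-16:y0+17,x0-16:x0+17]<130
        k,l,st,ce=cv2.connectedComponentsWithStats(W.astype(np.uint8));
        print(nm,n,"base",b,"top",t,"mean darkness on axis",[int(g[tuple(np.round(b+(t-b)*f).astype(int)[::-1])]) for f in(.2,.5,.8,1.)],"blobs",[(ce[i]+[x0-16,y0-16],st[i].tolist()) for i in range(1,k) if st[i,4]>20])
# plate tilt/position: four holes of plate at top z=.1225ish, triangulate handle
S=D["scene"];T=D["top"]
def brown(d):
    h=cv2.cvtColor(d["pixels"],cv2.COLOR_RGB2HSV);c=proj(d,[.5415,.224,.178]);m=((h[...,0]<14)&(h[...,1]>110)&(h[...,2]<120)).astype(np.uint8)
    k,l,st,ce=cv2.connectedComponentsWithStats(m);i=min([i for i in range(1,k) if st[i,4]>60],key=lambda i:np.hypot(*(ce[i]-c)));return ce[i]
print("handle tri mm",tri(S,brown(S),T,brown(T))*1000)
E
python3 w.py
```

```text
R scene base [267.5 237.8] top [266.7 228.1] mean darkness on axis [66, 54, 57, 60] blobs [(array([266.8, 232.7]), [12, 9, 9, 15, 111])]
R top base [248.9 190. ] top [247.6 185.8] mean darkness on axis [57, 70, 70, 61] blobs [(array([249.7, 187.7]), [15, 11, 7, 10, 55]), (array([254.7, 202.6]), [14, 28, 16, 5, 49])]
L scene base [406.2 352.2] top [411.8 345.8] mean darkness on axis [57, 74, 60, 71] blobs [(array([409.1, 348.5]), [9, 7, 17, 17, 169])]
L top base [ 93.1 241.6] top [ 84.8 239.6] mean darkness on axis [20, 64, 80, 78] blobs [(array([ 90.4, 240.3]), [11, 12, 14, 8, 84]), (array([101. , 254.5]), [23, 26, 10, 7, 58])]
handle tri mm [543.5 223.8 170.3]
t68.2 pos [ 542.4 -116.5  236.5] yaw_y 107.47 tilt 0.10 w 0.500 gf 0.0 F [-0.6  0.9 -0.1]
```

```bash
python3 -c "
from bench import job
print(job.close_job())"
```

```text
the job is handed in; nothing more can be done
None
```

The job is handed in, with no verdict returned. Both tins are in the end pockets, the plate is held down under both catches, and a pin is fully down through each lock. One tin jammed on its first placing, so I regripped it and set it again. The jar, brush, big can and orange tin were not handled.

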